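# Make up the compression fitting on a PC cooling pump

### The arm

A 6-joint arm with a two-finger parallel gripper is mounted at the origin on the work surface. World frame = base frame: x ahead of the robot, y to its left, z up, the work surface at z = 0. Lengths are in m, angles in rad, forces in N, time in s.
With the tool pointing down it reaches from about 0.425 to 0.95 m from the base axis. Payload 14.7 kg.
Tool frame: the origin (TCP) lies between the finger pads; the fingertips stand 19 mm ahead of it and the grasp point (between the pads) is the TCP (ctrl.tip_extent is the distance from the TCP to the fingertips, in m); z points along the fingers, y is the direction in which the jaws open and shut (so a half turn about z gives the same grasp; the last joint's range is limited). The gripper opens to 85 mm and grips with 20 to 120 N. Pads are 22 mm wide; open, the fingers measure 114 mm over their backs; the gripper's body (76 mm by 85 mm) begins 54 mm behind the grasp point. The pads swing forward as they close: fully open they stand 13 mm farther back than shut.
Start: joints at [-1.389, 0.48, 1.596, -0, 1.065, -0.047], TCP at [0.147, -0.633, 0.25] pointing down, gripper open.
Joint ranges: [-2.75, 2.75], [-0.82, 2.05], [0.23, 2.67], [-1.56, 4.7], [0.09, 2.69], [-2.92, 2.92]. Speed limits (rad/s): [1.89, 1.89, 2.39, 3.01, 3.01, 3.01].

### API

Orientations are given as a 3x3 rotation matrix whose columns are the frame's x, y, z axes.
In Python, from station import ctrl, cams, job gives the robot as it stands.
- The arm moves only by the tool arm_command, never from a script. Its argument "motion" is a list of rows, each a list of 7 numbers: the shift along the tool's x, y, z in mm, then the turn, a rotation vector about the tool's x, y, z in degrees, then the finger opening in mm, from 0 to 85.4. In form: [[x, y, z, ax, ay, az, hand], ...]. A call has exactly 5 rows; each row shifts and turns the pose as measured when the row begins, along the tool's axes as they then stand; what a row does not reach is not made up. A row lasts 1/8 s, in which the tool goes at most 62.5 mm and 10.7 degrees, less where a joint would pass 70% of its speed; a pose out of reach is approached as far as the arm can. A call with a gripper value outside its range is refused whole. The fingers move at their own pace and stop on an object; the grip force is fixed at half the most. Time passes only in rows, so rows that do not move let the fingers close, or fill a call up. It gives the time, the measured TCP pose, the force and the opening at its end, in the units of the state.
- ctrl.sense(): the state, without advancing time (a new reading comes with each control period).
- cams.camera(name): name is "scene" or "top" or "wrist"; returns the picture (400x640x3 uint8, red, green, blue); there is no depth.
- cams.camera_info(name): a dict with "mtx" (3x3 intrinsics, pixels), "rvec" (rotation vector, rad) and "tvec" (3), from world to camera coordinates, as OpenCV has them. Camera axes: x right, y down, z forward; pixel columns grow to the right and rows downward; lengths in m; the calibration is good to about 2 mm. A picture is of the moment at which its call begins: read the wrist's pose just before it. camera_info takes no time and is no camera call; for the wrist camera it gives the pose at the moment of the call.
- job.hand_in(): hands the job in, once; it reports no verdict.
The state is a dict: "time": time; "joint_positions": joint angles; "dq": joint speeds; "joint_torque": joint torques, N m; "ee_pos": TCP position; "tool_rot": TCP orientation; "force": force on the tool from outside, world axes, zero at the start; "wrist_torque": the same for the moment, N m; "grip_width": opening from 0.0 (shut) to 1.0 (fully open).
Only numpy, scipy, OpenCV 4.12 (cv2) and the standard library are available. Lean on these libraries where they do the work, as an engineer would, in place of code of your own. Each camera call takes 0.05 s, during which the arm holds its last target.

### The job

Turn the brass compression nut on the pump block clockwise with the bare gripper until it is just finger-tight and no further, then take the wrench from its rest and with it tighten the nut by one more flat (60 degrees). Leave the nut tight, do not press the wrench down hard on the fitting, lay the wrench back on its rest the way it lay, and do not disturb the mouse, the tissue box or the mug.

Things in the scene. Friction and masses are not known exactly. Their poses are not given: they have to be found in the camera images.
- unit: Pump block fixed to the desk: base plate 150 x 110 x 8 mm (x by y), on it a black and clear block 110 x 90 mm, top 45 mm up, with four plugs (radius 9, height 5 mm) near its corners and in the middle a fitting: dark stem of radius 16 mm from 45 to 58 mm up, flange of radius 22 mm from 58 to 63 mm, above it the nut. Origin: centre of the underside, z up. The yellow dot is only paint.
- collar: The fitting's dark flange, a fixed disc of radius 22 mm, 5 mm thick, on the nut's vertical axis. Origin: centre of its underside, 58 mm above the desk; its top face is 5 mm higher. The wrench head comes to rest on this top face when it is fully down around the nut.
- nut: Brass hexagon nut, 36 mm across flats, 42 over corners, hexagon 20 mm high, then a 4 mm high cone (radius 17.9 to 15). Origin: centre of its underside, 65 mm over the desk when fully down; z up; x points out through the flat with a white line. Cannot be lifted off. Tightens clockwise seen from above; at the start 0.3 to 1.35 rad short of finger-tight. It sinks 0.5 mm per rad.
- ferrule (a joint): How far the nut is tightened beyond finger-tight, rad. The loose nut turns with 0.06 N m and this stays 0; at finger-tight the torque jumps to 0.45 N m, as from there the nut drives the ferrule along and this grows with its clockwise turning (60 degrees = 1.047). It stays where it is left, also when the nut is turned back (which is easy: 0.06 N m).
- wrench: Flare-nut wrench, loose, 0.14 to 0.26 kg, flat on its rest. Origin: head centre, on the underside; z up; handle along -x to 165 mm. Head: hexagonal ring 12 mm high, 37.6 mm across flats inside (about 5 degrees of play either way on the nut), walls 6 mm, inner flats face x and every 60 degrees, the +x side open. Neck 14 wide, 10 high; blue grip from x = -60 to -165 mm, 16 wide (y), 14 high.
- wrench_grip (a point): Middle of the wrench's blue grip, 100 mm from the head centre along -x, 7 mm above the underside: the place to hold it from above, fingers either side.
- rest: Wooden tool rest fixed to the desk, base 190 x 60 x 6 mm, with two blocks whose tops are 30 mm above the desk: under the wrench head (46 x 50 mm, centred at x = +75 mm) and under the handle's end (20 x 40 mm, centred at x = -83 mm); between them the grip hangs free. Origin: centre of the underside; the wrench head lies towards +x.
- rest_mid (a point): Point where the middle of the wrench's grip (point wrench_grip) belongs when the wrench lies on its rest: x = -25 mm, y = 0, 37 mm up in the rest's frame.
- mouse: Black computer mouse, 100 x 60 x 34 mm, loose, origin at the centre of its underside. Leave alone.
- tissue_box: Orange tissue box, 130 x 100 x 70 mm, loose, origin at the centre of its underside. Leave alone.
- mug: White mug, 80 mm wide, 90 mm high, loose, origin at the centre of its underside. Leave alone.
- stub_top (a point): Top of the red end cap (radius 9.5 mm, 7 mm high) of a fixed clear stub tube of radius 8 mm that stands up through the nut on its axis, 116 mm above the desk.
Mind the look-alikes: they are no part of the job. Of the things like the wrench, leave any that is orange or red; of the rest the smaller one is meant.

How it is judged:
By the outcome, as a careful person would: the job done as asked, in the order asked, and still so for the second after the job is handed in, with the robot touching nothing.
It also fails if it takes over 72 s, if anything falls off the work surface, if the arm or the gripper's body presses on something with over 40 N, if the wrist force passes 120 N, or if a joint passes its speed limit or range.

## Working session

There is one attempt and no reset: what is moved stays moved. The work goes in short steps, Python scripts to look and compute and a tool call to move; the robot and the scene stay as the last step left them, time stands still between calls to the robot, and variables do not carry over. Pictures are saved under pics/ and viewed, and the job is handed in when it is done.

Besides the shell and the picture viewer there is one more tool, called after "Call:" by a JSON object that holds its "method" and its "body", one argument or row to a line. arm_command: Moves the arm, as the interface text tells. Its arguments: {"type":"object","properties":{"motion":{"type":"array"}},"required":["motion"]}

```bash
mkdir -p pics; ls; python3 - <<'E'
from station import ctrl,cams,job
import cv2,numpy as np
s=ctrl.sense();print(s)
print(ctrl.tip_extent)
for n in ["scene","top","wrist"]:
    im=cams.camera(n);cv2.imwrite(f"pics/a_{n}.png",im[:,:,::-1]);print(n,cams.camera_info(n))
E
```

```text
pics
{'time': 0.0, 'joint_positions': array([-1.38859717e+00,  4.80855324e-01,  1.59685291e+00, -1.57090127e-05,
        1.06511204e+00, -4.65733280e-02]), 'dq': array([ 0.0005529 , -0.00030784,  0.00026084,  0.00025577, -0.00021269,
        0.0002653 ]), 'joint_torque': array([-3.55935204e-03, -9.50657916e+01, -4.30190599e+01, -3.62117289e-04,
        1.17900278e-02, -1.66235401e-05]), 'ee_pos': array([ 0.14737127, -0.63267853,  0.24966495]), 'tool_rot': array([[ 9.73943785e-01,  2.26789435e-01, -2.35952024e-04],
       [ 2.26789553e-01, -9.73943041e-01,  1.20481373e-03],
       [ 4.34351925e-05, -1.22693230e-03, -9.99999246e-01]]), 'force': array([ 0.51520835, -0.71318   ,  0.47855976]), 'wrist_torque': array([ 0.03592145, -0.01287857, -0.03220929]), 'grip_width': 0.9996916514848753}
0.019
scene {'mtx': array([[364.81331891,   0.        , 324.03700424],
       [  0.        , 364.81331891, 207.94710624],
       [  0.        ,   0.        ,   1.        ]]), 'rvec': array([ 1.02929909,  2.25395587, -1.17846534]), 'tvec': array([ 0.30817694, -0.19574908,  1.71135452])}
top {'mtx': array([[386.09546579,   0.        , 319.95185868],
       [  0.        , 386.09546579, 203.26809873],
       [  0.        ,   0.        ,   1.        ]]), 'rvec': array([ 2.22196429, -2.18181604,  0.09559182]), 'tvec': array([0.03580234, 0.57887628, 1.25767086])}
wrist {'mtx': array([[300.14511424,   0.        , 314.5148742 ],
       [  0.        , 300.14511424, 199.23923155],
       [  0.        ,   0.        ,   1.        ]]), 'rvec': array([-2.26257631,  1.79693066,  0.27712615]), 'tvec': array([-0.64976999, -0.04011753,  0.37925278])}
```

View pics/a_scene.png

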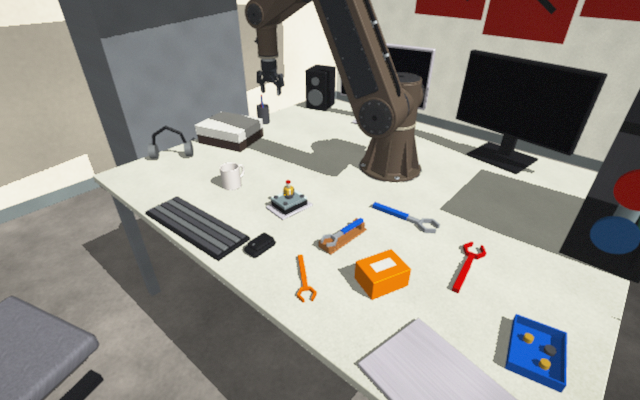

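View pics/a_top.png

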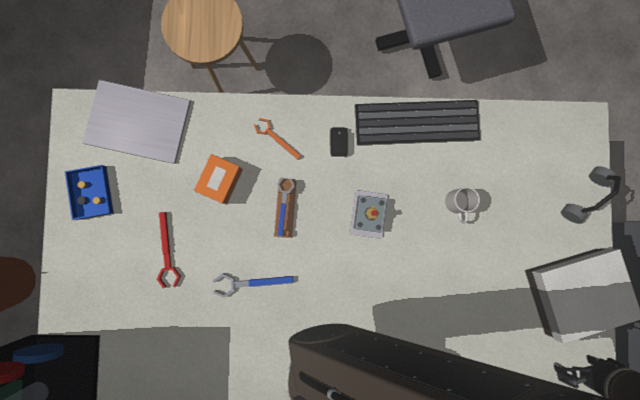

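View pics/a_wrist.png

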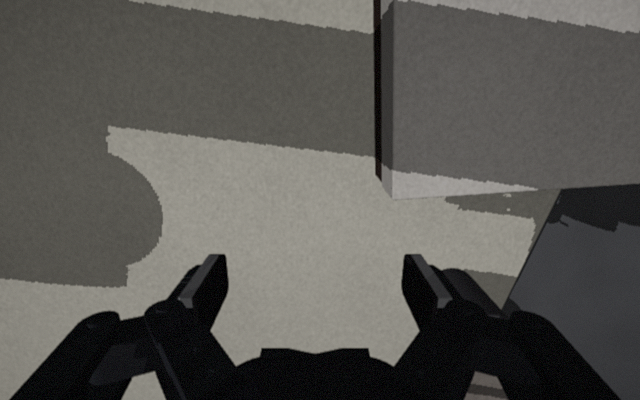

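The pictures show four wrench-like things. In the top view they are:
- blue and grey wrench on the wooden rest at (286,205)
- larger blue and grey wrench on the desk at (255,284)
- orange wrench at (278,138)
- red wrench at (168,250)

The description picks the smaller blue one, on the rest. The nut is at about (371,213). I'll check the choice and measure in crops.

```bash
cat > h.py <<'E'
import numpy as np,cv2
from station import ctrl,cams,job
def cam(n,info=None):
    i=info or cams.camera_info(n); R=cv2.Rodrigues(np.array(i['rvec']))[0]; return np.array(i['mtx']),R,np.array(i['tvec'])
def p2w(c,uv,z):
    K,R,t=c; d=R.T@np.linalg.solve(K,[uv[0],uv[1],1]); o=-R.T@t; return o+d*(z-o[2])/d[2]
def w2p(c,P):
    K,R,t=c; P=np.atleast_2d(P); return cv2.projectPoints(P.astype(float),cv2.Rodrigues(R)[0],t,K,None)[0].reshape(-1,2)
def crop(im,x0,y0,x1,y1,k,name):
    cv2.imwrite("pics/"+name+".png",cv2.resize(im[y0:y1,x0:x1,::-1],None,fx=k,fy=k,interpolation=cv2.INTER_CUBIC))
E
python3 - <<'E'
from h import *
im=cv2.imread("pics/a_top.png")[:,:,::-1]
crop(im,250,165,410,250,5,"b_top")
im=cv2.imread("pics/a_scene.png")[:,:,::-1]
crop(im,260,170,380,260,6,"b_scene")
c=cam("top")
for n,uv,z in [("nut",(371,213),.116),("wh",(287,185),.04),("wend",(284,236),.04),("mug",(467,203),.09),("mouse",(339,141),.03),("tiss",(218,178),.07)]: print(n,p2w(c,uv,z).round(3))
E
```

```text
nut [ 0.545 -0.108  0.116]
wh [0.634 0.155 0.04 ]
wend [0.469 0.161 0.04 ]
mug [ 0.583 -0.414  0.09 ]
mouse [ 0.785 -0.013  0.03 ]
tiss [0.649 0.371 0.07 ]
```

View pics/b_top.png

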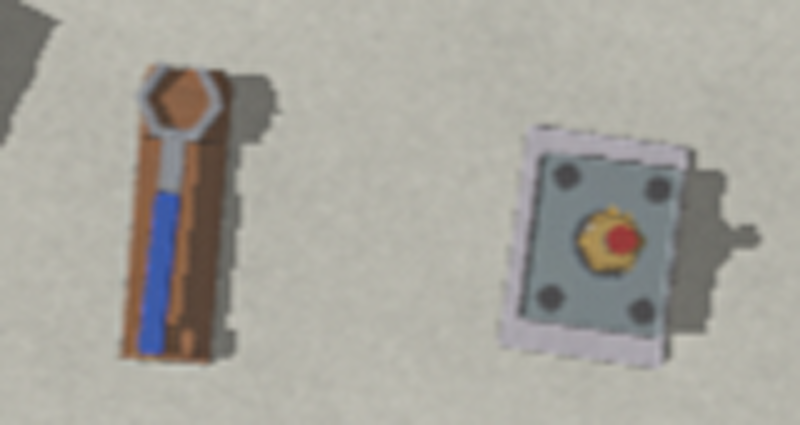

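View pics/b_scene.png

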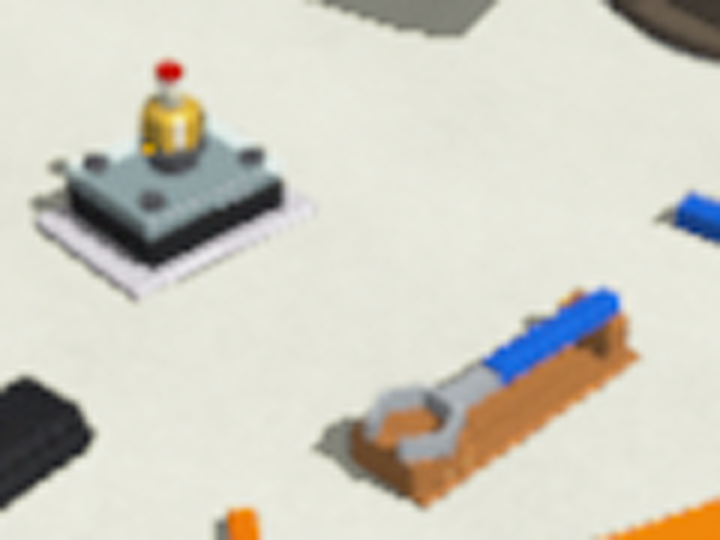

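```bash
python3 - <<'E'
from h import *
s=ctrl.sense();T=s['tool_rot'];p=s['ee_pos']
K,R,t=cam("wrist");o=-R.T@t
print("cam pos in tool",(T.T@(o-p)).round(4));print("cam axes in tool\n",(T.T@R.T).round(3))
a=cam("scene");b=cam("top")
# red centroids
pts={}
for n in("scene","top"):
    im=cv2.imread(f"pics/a_{n}.png").astype(int)
    m=(im[:,:,2]>130)&(im[:,:,1]<70)&(im[:,:,0]<70)
    x0,y0,x1,y1=(275,170,300,200) if n=="scene" else (360,200,385,225)
    ys,xs=np.nonzero(m[y0:y1,x0:x1]);print(n,len(xs),xs.mean()+x0,ys.mean()+y0);pts[n]=(xs.mean()+x0,ys.mean()+y0)
P=[c[0]@np.c_[c[1],c[2]] for c in(a,b)]
X=cv2.triangulatePoints(P[0],P[1],np.array(pts["scene"]),np.array(pts["top"]));print((X[:3]/X[3]).T)
print(p2w(b,pts["top"],.114),p2w(a,pts["scene"],.113))
# base plate corners top
for uv in [(357.6,190.6),(388,195.2),(383,237.6),(350,234)]: print(p2w(b,uv,.008).round(4))
E
```

```text
cam pos in tool [ 7.560e-02  1.000e-04 -1.238e-01]
cam axes in tool
 [[-0.    -0.954 -0.301]
 [ 1.    -0.001  0.001]
 [-0.001 -0.301  0.954]]
scene 6 288.0 181.5
top 20 374.0 212.5
[[ 0.54665126 -0.11692599  0.11219304]]
[ 0.54698703 -0.11708648  0.114     ] [ 0.54725802 -0.11529706  0.113     ]
[ 0.6235 -0.079   0.008 ]
[ 0.6101 -0.1811  0.008 ]
[ 0.4684 -0.1654  0.008 ]
[ 0.4785 -0.0553  0.008 ]
```

Call:
{"method": "arm_command", "body": {
  "motion": [
    [45,-37,0,0,0,0,85],
    [45,-37,0,0,0,0,85],
    [45,-37,0,0,0,0,85],
    [45,-37,0,0,0,0,85],
    [45,-37,0,0,0,0,85]
  ]
}}

```text
time: 0.78
ee_pos: [0.3269, -0.398, 0.2485]
tool_rot: [[0.975, 0.221, -0.0], [0.221, -0.975, 0.001], [-0.0, -0.001, -1.0]]
force: [0.9, 0.4, 0.6]
grip_width: 0.993
```

Call:
{"method": "arm_command", "body": {
  "motion": [
    [45,-37,0,0,0,0,85],
    [45,-37,0,0,0,0,85],
    [45,-37,0,0,0,0,85],
    [45,-37,0,0,0,0,85],
    [45,-37,0,0,0,0,85]
  ]
}}

```text
time: 1.4
ee_pos: [0.5101, -0.1595, 0.2488]
tool_rot: [[0.975, 0.22, 0.001], [0.22, -0.975, 0.0], [0.001, -0.0, -1.0]]
force: [0.2, -0.5, -0.5]
grip_width: 0.995
```

Call:
{"method": "arm_command", "body": {
  "motion": [
    [23,-17,0,0,0,0,85],
    [22,-17,0,0,0,0,85],
    [0,0,0,0,0,0,85],
    [0,0,0,0,0,0,85],
    [0,0,0,0,0,0,85]
  ]
}}

```text
time: 2.02
ee_pos: [0.5484, -0.1117, 0.248]
tool_rot: [[0.974, 0.225, -0.001], [0.225, -0.974, 0.001], [-0.0, -0.001, -1.0]]
force: [0.2, -0.2, 0.3]
grip_width: 0.995
```

```bash
cat > look.py <<'E'
import sys
from h import *
s=ctrl.sense();i=cams.camera_info("wrist");im=cams.camera("wrist");n=sys.argv[1]
cv2.imwrite(f"pics/{n}.png",im[:,:,::-1]);np.save(f"pics/{n}.npy",dict(i,ee=s['ee_pos'],T=s['tool_rot']),allow_pickle=True)
print(s['time'],s['ee_pos'].round(4),np.degrees(np.arctan2(s['tool_rot'][1,0],s['tool_rot'][0,0])).round(2),s['joint_positions'].round(3),s['force'].round(2),s['wrist_torque'].round(3))
E
python3 look.py c1
```

```text
2.025 [ 0.5484 -0.1117  0.248 ] 13.01 [-2.550e-01  3.570e-01  1.808e+00  1.000e-03  9.770e-01  1.088e+00] [ 0.15 -0.24  0.32] [ 0.031 -0.009  0.017]
```

View pics/c1.png

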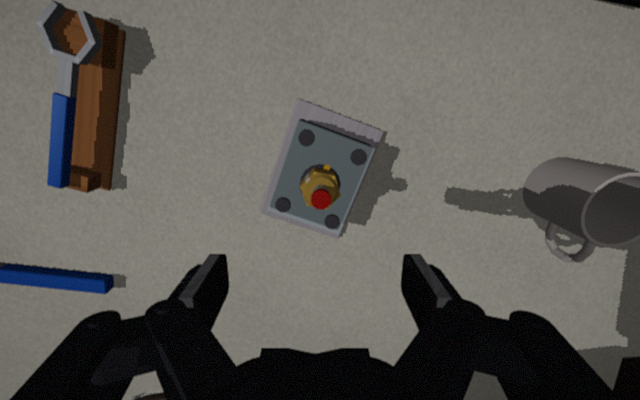

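```bash
python3 - <<'E'
from h import *
im=cv2.imread("pics/c1.png")[:,:,::-1]
crop(im,285,150,360,220,8,"c1_nut")
i=np.load("pics/c1.npy",allow_pickle=True).item();c=cam("",i)
m=(im[:,:,0]>120)&(im[:,:,1]<70)&(im[:,:,2]<70);m[:150]=0;m[220:]=0
ys,xs=np.nonzero(m);print(xs.mean(),ys.mean(),p2w(c,(xs.mean(),ys.mean()),.1145))
E
```

```text
nan nan [nan nan nan]<stdin>:6: RuntimeWarning: Mean of empty slice.
  ret = ret.dtype.type(ret / rcount)
```

View pics/c1_nut.png

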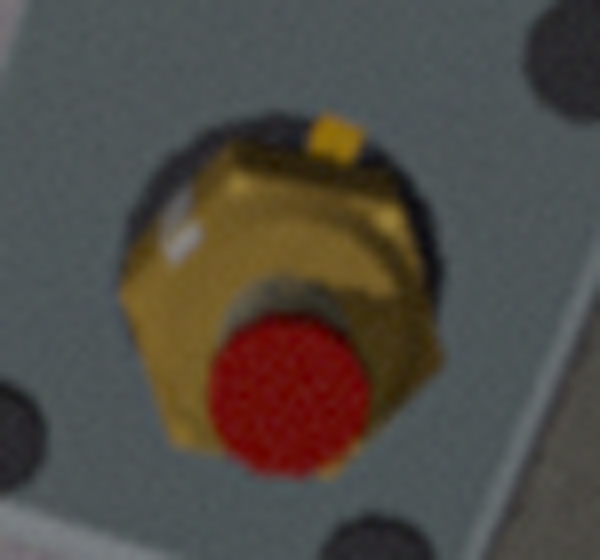

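```bash
cat > nutfit.py <<'E'
from h import *
from scipy.optimize import least_squares
def fit(name,corn,off,k,z=.0855,yaw0=0,show=None):
    i=np.load(f"pics/{name}.npy",allow_pickle=True).item();c=cam("",i)
    uv=np.array(corn)/k+np.array(off)-.5*(1-1/k)*0
    W=np.array([p2w(c,u,z) for u in uv]);ang=np.degrees(np.arctan2(*(W-W.mean(0))[:,1::-1].T))
    def f(q):
        a=np.arctan2(W[:,1]-q[1],W[:,0]-q[0]);kk=np.round((a-q[2]-np.pi/6)/(np.pi/3));t=q[2]+np.pi/6+kk*np.pi/3
        return np.r_[W[:,0]-q[0]-.02078*np.cos(t),W[:,1]-q[1]-.02078*np.sin(t)]
    best=min((least_squares(f,[W[:,0].mean(),W[:,1].mean(),y]) for y in np.radians([0,20,40])),key=lambda r:r.cost)
    print("centre",best.x[:2].round(4),"flat yaw mod60",np.degrees(best.x[2])%60,"rms mm",(1e3*np.sqrt(np.mean(best.fun**2))).round(2))
    return best.x,c
E
python3 - <<'E'
from nutfit import *
q,c=fit("c1",[(240,182),(392,215),(440,360),(335,475),(180,440),(122,292)],(285,150),8)
print("cap",p2w(c,(321.25,199.4),.115))
im=cv2.imread("pics/c1_nut.png")
for r in (0,):
    t=q[2]+np.pi/6+np.arange(6)*np.pi/3
    for z in(.0855,.0655):
        uv=w2p(c,np.c_[q[0]+.02078*np.cos(t),q[1]+.02078*np.sin(t),np.full(6,z)])
        cv2.polylines(im,[((uv-[285,150])*8).astype(int)],True,(0,255,0) if z>.08 else (255,0,0),1)
t=np.linspace(0,6.28,60)
for r,z in((.022,.063),(.0095,.116)):
    uv=w2p(c,np.c_[q[0]+r*np.cos(t),q[1]+r*np.sin(t),np.full(60,z)]);cv2.polylines(im,[((uv-[285,150])*8).astype(int)],True,(255,255,0),1)
cv2.imwrite("pics/c1_ov.png",im)
# white line yaw
for uv in[(180,225)]:
    W=p2w(c,np.array(uv)/8+[285,150],.075);print("white",W,np.degrees(np.arctan2(W[1]-q[1],W[0]-q[0])))
E
```

```text
centre [ 0.5435 -0.1191] flat yaw mod60 0.7017950067648585 rms mm 0.75
cap [ 0.54423326 -0.11892608  0.115     ]
white [ 0.55098789 -0.10385858  0.075     ] 63.90650591100454
```

View pics/c1_ov.png

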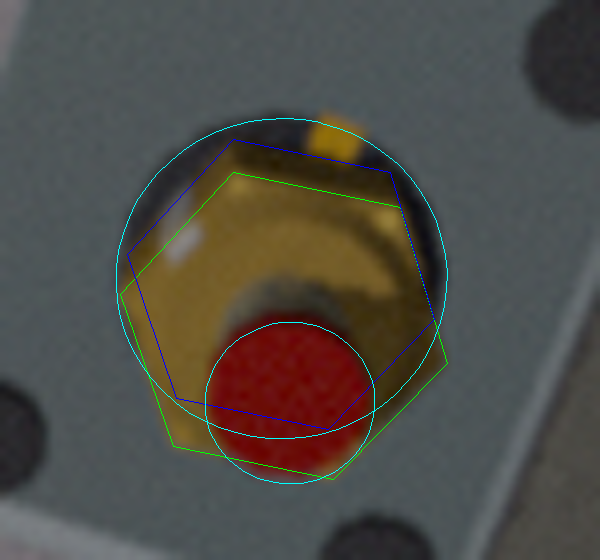

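Call:
{"method": "arm_command", "body": {
  "motion": [
    [-4.8,5.9,0,0,0,0,85],
    [0,0,20,0,0,-9,85],
    [0,0,30,0,0,-9,85],
    [0,0,30,0,0,0,85],
    [0,0,0,0,0,0,85]
  ]
}}

```text
time: 2.7
ee_pos: [0.5435, -0.1228, 0.1674]
tool_rot: [[0.854, 0.521, 0.001], [0.521, -0.854, -0.0], [0.001, 0.001, -1.0]]
force: [-0.2, -0.3, 0.4]
grip_width: 0.996
```

```bash
python3 look.py c2
```

```text
2.7 [ 0.5435 -0.1228  0.1674] 31.39 [-0.277  0.452  1.893 -0.     0.795  0.746] [-0.19 -0.28  0.39] [ 0.008 -0.015 -0.008]
```

View pics/c2.png

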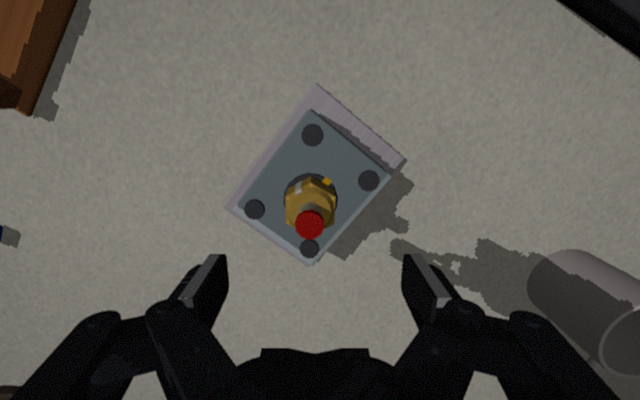

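```bash
python3 - <<'E'
from h import *
im=cv2.imread("pics/c2.png")[:,:,::-1]
crop(im,270,165,350,245,7,"c2_nut")
E
```

```text
(no output)
```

View pics/c2_nut.png

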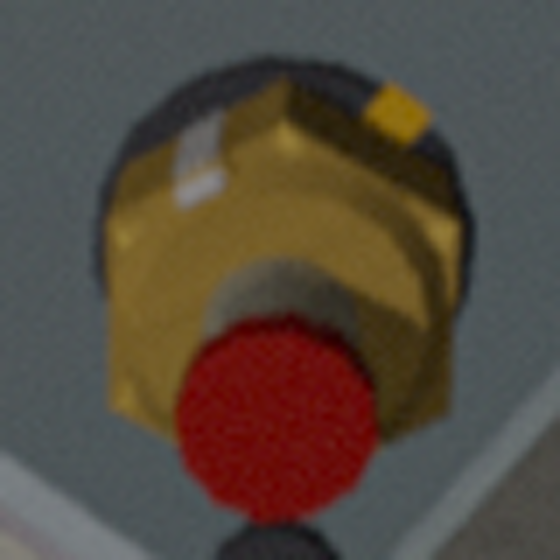

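```bash
python3 - <<'E'
from nutfit import *
q,c=fit("c2",[(287,126),(464,228),(451,412),(112,405),(110,228)],(270,165),7)
i=np.load("pics/c2.npy",allow_pickle=True).item();T=i['T'];cap=p2w(c,np.array((277,418))/7+[270,165],.116)
print("cap",cap)
for C in(np.r_[q[:2],.0],cap): print("in tool mm",(T.T@(C-i['ee'])*1e3).round(1))
im=cv2.imread("pics/c2_nut.png")
t=q[2]+np.pi/6+np.arange(6)*np.pi/3
for z in(.0855,.0655):
    uv=w2p(c,np.c_[q[0]+.02078*np.cos(t),q[1]+.02078*np.sin(t),np.full(6,z)]);cv2.polylines(im,[((uv-[270,165])*7).astype(int)],True,(0,255,0) if z>.08 else (255,0,0),1)
t=np.linspace(0,6.28,60)
for r,z in((.022,.063),(.0095,.116)):
    uv=w2p(c,np.c_[q[0]+r*np.cos(t),q[1]+r*np.sin(t),np.full(60,z)]);cv2.polylines(im,[((uv-[270,165])*7).astype(int)],True,(255,255,0),1)
cv2.imwrite("pics/c2_ov.png",im)
E
```

```text
centre [ 0.5437 -0.1192] flat yaw mod60 0.4105289813025408 rms mm 0.34
cap [ 0.54483521 -0.11810787  0.116     ]
in tool mm [  1.9  -3.2 167.4]
in tool mm [ 3.5 -3.4 51.4]
```

View pics/c2_ov.png

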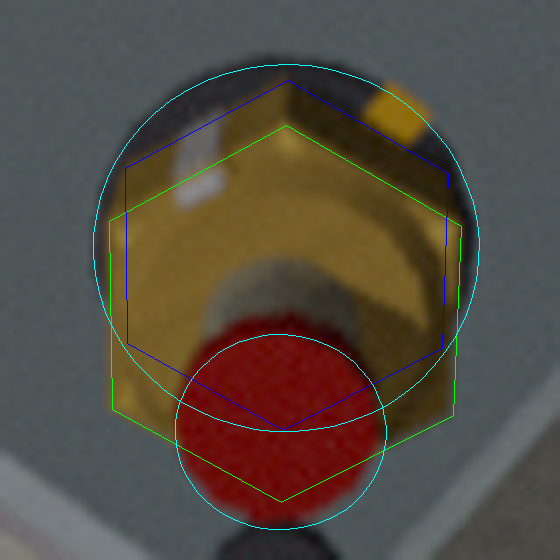

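Call:
{"method": "arm_command", "body": {
  "motion": [
    [2.5,-3.3,20,0,0,1,85],
    [0,0,30,0,0,0,85],
    [0,0,25,0,0,0,70],
    [0,0,7,0,0,0,60],
    [0,0,0,0,0,0,55]
  ]
}}

```text
time: 3.38
ee_pos: [0.5498, -0.1218, 0.0924]
tool_rot: [[0.864, 0.503, 0.013], [0.503, -0.864, -0.004], [0.009, 0.01, -1.0]]
force: [-0.4, 0.1, -0.0]
grip_width: 0.648
```

```bash
python3 look.py c3
```

```text
3.375 [ 0.5498 -0.1218  0.0924] 30.21 [-0.272  0.564  1.941 -0.     0.623  0.772] [-0.36  0.15 -0.05] [0.012 0.068 0.015]
```

View pics/c3.png

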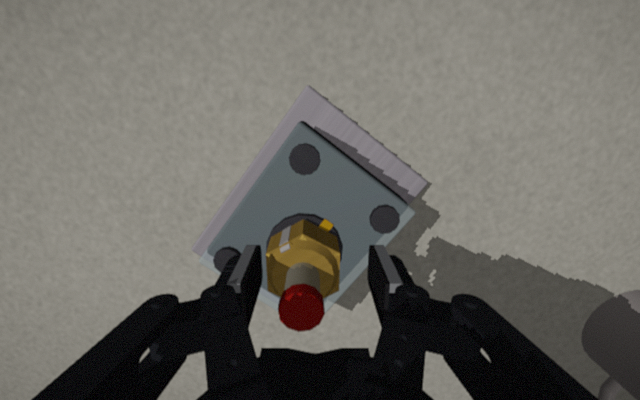

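```bash
cat > go.py <<'E'
import sys
from h import *
from scipy.spatial.transform import Rotation as Ro
# usage: go.py x y z yaw_deg(tool x)
def Rt(y): y=np.radians(y);return np.array([[np.cos(y),np.sin(y),0],[np.sin(y),-np.cos(y),0],[0,0,-1.]])
if __name__=="__main__":
    x,y,z,w=map(float,sys.argv[1:5]);s=ctrl.sense();T=s['tool_rot'];p=s['ee_pos']
    print("t",s['time'],"pos",p.round(4),"yaw",np.degrees(np.arctan2(T[1,0],T[0,0])).round(2),"F",s['force'].round(1),"M",s['wrist_torque'].round(3),"gw",s['grip_width'].round(3))
    print("shift mm",(T.T@(np.array([x,y,z])-p)*1e3).round(1),"turn deg",np.degrees(Ro.from_matrix(T.T@Rt(w)).as_rotvec()).round(2))
E
python3 go.py .5442 -.1188 .085 30.4
python3 - <<'E'
from h import *
im=cv2.imread("pics/c3.png")[:,:,::-1]
crop(im,220,200,400,340,4,"c3_nut")
E
```

```text
Traceback (most recent call last):
  File "go.py", line 8, in <module>
    print("t",s['time'],"pos",p.round(4),"yaw",np.degrees(np.arctan2(T[1,0],T[0,0])).round(2),"F",s['force'].round(1),"M",s['wrist_torque'].round(3),"gw",s['grip_width'].round(3))
                                                                                                                                                          ^^^^^^^^^^^^^^^^^^^^^
AttributeError: 'float' object has no attribute 'round'
```

View pics/c3_nut.png

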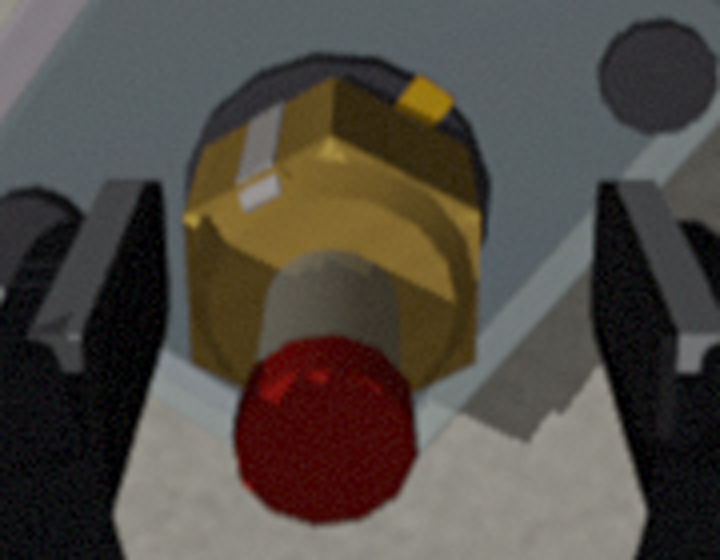

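```bash
sed -i "s/s\['grip_width'\].round(3)/round(s['grip_width'],3)/" go.py
python3 - <<'E'
from nutfit import *
q,c=fit("c3",[(334,143),(480,210),(474,362),(190,358),(188,213)],(220,200),4)
print("cap",p2w(c,np.array((325,428))/4+[220,200],.116))
E
python3 go.py .5440 -.1188 .085 30.4
```

```text
centre [ 0.5439 -0.1186] flat yaw mod60 59.436527586766495 rms mm 0.47
cap [ 0.54619691 -0.11720877  0.116     ]
t 3.425 pos [ 0.55   -0.1219  0.0927] yaw 30.2 F [-0.2 -0.   0.7] M [ 0.032  0.048 -0.013] gw 0.645
shift mm [-3.7 -5.8  7.6] turn deg [ 0.6  -0.56 -0.2 ]
```

Call:
{"method": "arm_command", "body": {
  "motion": [
    [-3.3,-5.6,0,0.6,-0.6,0,55],
    [0,0,3,0,0,0,55],
    [0,0,3,0,0,0,55],
    [0,0,1,0,0,0,55],
    [0,0,0,0,0,0,55]
  ]
}}

```text
time: 4.05
ee_pos: [0.5451, -0.1188, 0.0875]
tool_rot: [[0.864, 0.503, 0.002], [0.503, -0.864, -0.001], [0.001, 0.002, -1.0]]
force: [-0.3, -0.4, -0.2]
grip_width: 0.643
```

```bash
python3 go.py .5441 -.1186 .085 30.2
```

```text
t 4.05 pos [ 0.5451 -0.1188  0.0875] yaw 30.2 F [-0.3 -0.4 -0.2] M [-0.007  0.016 -0.033] gw 0.643
shift mm [-0.8 -0.6  2.5] turn deg [ 0.09 -0.05  0.  ]
```

Call:
{"method": "arm_command", "body": {
  "motion": [
    [-0.8,-0.6,2.5,0,0,0,48],
    [0,0,0,0,0,0,40],
    [0,0,0,0,0,0,30],
    [0,0,0,0,0,0,20],
    [0,0,0,0,0,0,20]
  ]
}}

```text
time: 4.68
ee_pos: [0.544, -0.1186, 0.0851]
tool_rot: [[0.864, 0.503, 0.002], [0.503, -0.864, -0.001], [0.001, 0.001, -1.0]]
force: [-0.1, 0.3, 0.0]
grip_width: 0.409
```

```bash
python3 look.py c4;python3 go.py .5441 -.1186 .085 30.2
```

```text
4.675 [ 0.544  -0.1186  0.0851] 30.2 [-2.690e-01  5.730e-01  1.949e+00 -1.000e-03  6.170e-01  7.750e-01] [-0.09  0.34  0.02] [ 0.051  0.028 -0.038]
t 4.725 pos [ 0.544  -0.1186  0.0851] yaw 30.2 F [-0.5  0.5  0.2] M [0.051 0.035 0.081] gw 0.409
shift mm [0.1 0.1 0.1] turn deg [ 0.08 -0.05  0.  ]
```

View pics/c4.png

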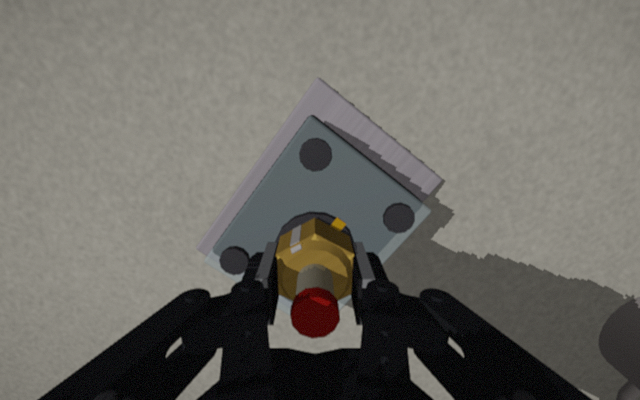

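Call:
{"method": "arm_command", "body": {
  "motion": [
    [0,0,0,0,0,0,20],
    [0,0,0,0,0,2,20],
    [0,0,0,0,0,3,20],
    [0,0,0,0,0,3,20],
    [0,0,0,0,0,3,20]
  ]
}}

```text
time: 5.35
ee_pos: [0.5439, -0.1183, 0.085]
tool_rot: [[0.948, 0.318, 0.001], [0.318, -0.948, -0.001], [0.001, 0.001, -1.0]]
force: [-0.8, 0.0, 1.5]
grip_width: 0.405
```

```bash
python3 go.py .5441 -.1186 .085 30.2
```

```text
t 5.35 pos [ 0.5439 -0.1183  0.085 ] yaw 18.55 F [-0.8  0.   1.5] M [0.242 0.066 0.046] gw 0.405
shift mm [ 0.1  0.3 -0. ] turn deg [  0.05  -0.05 -11.65]
```

Call:
{"method": "arm_command", "body": {
  "motion": [
    [0,0,0,0,0,1,20],
    [0,0,0,0,0,1,20],
    [0,0,0,0,0,1,20],
    [0,0,0,0,0,1,20],
    [0,0,0,0,0,1,20]
  ]
}}

```text
time: 5.98
ee_pos: [0.5438, -0.1182, 0.0849]
tool_rot: [[0.973, 0.229, 0.001], [0.229, -0.973, -0.0], [0.001, 0.001, -1.0]]
force: [0.1, 0.3, 0.7]
grip_width: 0.406
```

```bash
python3 go.py .5441 -.1186 .085 30.2; python3 look.py c5; python3 go.py .5441 -.1186 .085 30.2
```

```text
t 5.975 pos [ 0.5438 -0.1182  0.0849] yaw 13.22 F [0.1 0.3 0.7] M [0.221 0.025 0.092] gw 0.406
shift mm [ 0.2  0.5 -0.1] turn deg [  0.04  -0.05 -16.98]
5.975 [ 0.5438 -0.1182  0.0849] 13.22 [-0.268  0.574  1.95  -0.     0.617  1.072] [0.05 0.32 0.68] [0.221 0.025 0.092]
t 6.025 pos [ 0.5438 -0.1182  0.0849] yaw 13.17 F [-0.   1.2  1.2] M [0.257 0.038 0.011] gw 0.407
shift mm [ 0.2  0.4 -0.1] turn deg [  0.04  -0.04 -17.03]
```

View pics/c5.png

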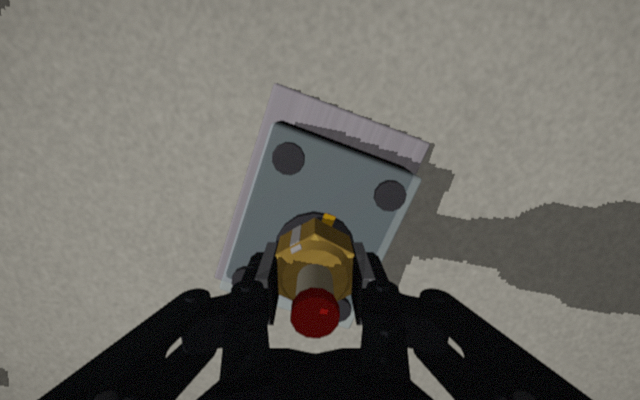

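The nut turns with the gripper: the white line stays at (296,237) while the block rotates. I'm stepping about 3° per call now and watching the torque.

Call:
{"method": "arm_command", "body": {
  "motion": [
    [0,0,0,0,0,0.6,20],
    [0,0,0,0,0,0.6,20],
    [0,0,0,0,0,0.6,20],
    [0,0,0,0,0,0.6,20],
    [0,0,0,0,0,0.6,20]
  ]
}}

```text
time: 6.65
ee_pos: [0.5438, -0.1181, 0.0849]
tool_rot: [[0.985, 0.173, 0.001], [0.173, -0.985, -0.0], [0.001, 0.0, -1.0]]
force: [0.4, 2.0, 0.9]
grip_width: 0.403
```

```bash
python3 go.py .5441 -.1186 .085 30.2
```

```text
t 6.65 pos [ 0.5438 -0.1181  0.0849] yaw 9.98 F [0.4 2.  0.9] M [0.312 0.05  0.06 ] gw 0.403
shift mm [ 0.2  0.5 -0.1] turn deg [  0.03  -0.05 -20.22]
```

Call:
{"method": "arm_command", "body": {
  "motion": [
    [0,0,0,0,0,0.6,20],
    [0,0,0,0,0,0.6,20],
    [0,0,0,0,0,0.6,20],
    [0,0,0,0,0,0.6,20],
    [0,0,0,0,0,0.6,20]
  ]
}}

```text
time: 7.28
ee_pos: [0.5438, -0.1181, 0.0849]
tool_rot: [[0.993, 0.118, 0.001], [0.118, -0.993, -0.0], [0.001, 0.0, -1.0]]
force: [-0.2, 2.7, 0.8]
grip_width: 0.407
```

```bash
python3 go.py .5441 -.1186 .085 30.2
```

```text
t 7.275 pos [ 0.5438 -0.1181  0.0849] yaw 6.76 F [-0.2  2.7  0.8] M [0.42  0.057 0.055] gw 0.407
shift mm [ 0.2  0.6 -0.1] turn deg [  0.03  -0.04 -23.44]
```

Call:
{"method": "arm_command", "body": {
  "motion": [
    [0,0,0,0,0,0.6,20],
    [0,0,0,0,0,0.6,20],
    [0,0,0,0,0,0.6,20],
    [0,0,0,0,0,0.6,20],
    [0,0,0,0,0,0.6,20]
  ]
}}

```text
time: 7.9
ee_pos: [0.5438, -0.118, 0.0848]
tool_rot: [[0.998, 0.062, 0.001], [0.062, -0.998, -0.0], [0.001, 0.0, -1.0]]
force: [0.6, 3.4, 0.6]
grip_width: 0.406
```

```bash
python3 go.py .5441 -.1186 .085 30.2
```

```text
t 7.9 pos [ 0.5438 -0.118   0.0848] yaw 3.55 F [0.6 3.4 0.6] M [ 0.37  -0.007  0.033] gw 0.406
shift mm [ 0.3  0.7 -0.2] turn deg [ 2.000e-02 -4.000e-02 -2.665e+01]
```

Call:
{"method": "arm_command", "body": {
  "motion": [
    [0,0,0,0,0,0.6,20],
    [0,0,0,0,0,0.6,20],
    [0,0,0,0,0,0.6,20],
    [0,0,0,0,0,0.6,20],
    [0,0,0,0,0,0.6,20]
  ]
}}

```text
time: 8.52
ee_pos: [0.5438, -0.1179, 0.0848]
tool_rot: [[1.0, 0.006, 0.001], [0.006, -1.0, -0.0], [0.001, 0.0, -1.0]]
force: [0.4, 3.5, 0.3]
grip_width: 0.404
```

```bash
python3 go.py .5441 -.1186 .085 30.2
```

```text
t 8.525 pos [ 0.5438 -0.1179  0.0848] yaw 0.33 F [0.4 3.5 0.3] M [ 0.549 -0.037  0.023] gw 0.404
shift mm [ 0.3  0.7 -0.2] turn deg [ 2.000e-02 -5.000e-02 -2.987e+01]
```

Call:
{"method": "arm_command", "body": {
  "motion": [
    [0,0.3,0,0,0,0.6,20],
    [0,0.2,0,0,0,0.6,20],
    [0,0,0,0,0,0.6,20],
    [0,0,0,0,0,0.6,20],
    [0,0,0,0,0,0.6,20]
  ]
}}

```text
time: 9.15
ee_pos: [0.5438, -0.1178, 0.0848]
tool_rot: [[0.999, -0.05, 0.001], [-0.05, -0.999, 0.001], [0.001, -0.001, -1.0]]
force: [-0.2, 5.0, -0.0]
grip_width: 0.409
```

```bash
python3 go.py .5441 -.1186 .085 30.2
```

```text
t 9.15 pos [ 0.5438 -0.1178  0.0848] yaw -2.89 F [-0.2  5.  -0. ] M [ 0.644 -0.064  0.076] gw 0.409
shift mm [ 0.4  0.8 -0.2] turn deg [-2.000e-02 -5.000e-02 -3.309e+01]
```

Call:
{"method": "arm_command", "body": {
  "motion": [
    [0,-0.4,0,0,0,0.6,20],
    [0,0,0,0,0,0.6,20],
    [0,0,0,0,0,0.6,20],
    [0,0,0,0,0,0.6,20],
    [0,0,0,0,0,0.6,20]
  ]
}}

```text
time: 9.78
ee_pos: [0.5438, -0.1177, 0.0848]
tool_rot: [[0.994, -0.106, 0.001], [-0.106, -0.994, 0.0], [0.001, -0.0, -1.0]]
force: [-0.1, 1.1, 0.4]
grip_width: 0.408
```

```bash
python3 go.py .5441 -.1186 .085 30.2
```

```text
t 9.775 pos [ 0.5438 -0.1177  0.0848] yaw -6.11 F [-0.1  1.1  0.4] M [0.317 0.026 0.065] gw 0.408
shift mm [ 0.4  0.9 -0.2] turn deg [-1.000e-02 -5.000e-02 -3.631e+01]
```

Call:
{"method": "arm_command", "body": {
  "motion": [
    [0,0,0,0,0,0.6,20],
    [0,0,0,0,0,0.6,20],
    [0,0,0,0,0,0.6,20],
    [0,0,0,0,0,0.6,20],
    [0,0,0,0,0,0.6,20]
  ]
}}

```text
time: 10.4
ee_pos: [0.5438, -0.1176, 0.0848]
tool_rot: [[0.987, -0.162, 0.001], [-0.162, -0.987, 0.0], [0.001, -0.001, -1.0]]
force: [0.0, 2.1, -1.0]
grip_width: 0.404
```

```bash
python3 go.py .5441 -.1186 .085 30.2
```

```text
t 10.4 pos [ 0.5438 -0.1176  0.0848] yaw -9.32 F [ 0.   2.1 -1. ] M [ 0.422 -0.038  0.095] gw 0.404
shift mm [ 0.4  0.9 -0.2] turn deg [-2.000e-02 -5.000e-02 -3.952e+01]
```

Call:
{"method": "arm_command", "body": {
  "motion": [
    [0,0,0,0,0,0.6,20],
    [0,0,0,0,0,0.6,20],
    [0,0,0,0,0,0.6,20],
    [0,0,0,0,0,0.6,20],
    [0,0,0,0,0,0.6,20]
  ]
}}

```text
time: 11.02
ee_pos: [0.5438, -0.1176, 0.0847]
tool_rot: [[0.976, -0.217, 0.001], [-0.217, -0.976, 0.001], [0.001, -0.001, -1.0]]
force: [-0.2, 2.6, 0.6]
grip_width: 0.409
```

```bash
python3 go.py .5441 -.1186 .085 30.2
```

```text
t 11.025 pos [ 0.5438 -0.1176  0.0847] yaw -12.54 F [-0.2  2.6  0.6] M [ 0.517 -0.069  0.087] gw 0.409
shift mm [ 0.5  0.9 -0.3] turn deg [-2.000e-02 -4.000e-02 -4.274e+01]
```

Call:
{"method": "arm_command", "body": {
  "motion": [
    [0,-0.2,0,0,0,0.6,20],
    [0,0,0,0,0,0.6,20],
    [0,0,0,0,0,0.6,20],
    [0,0,0,0,0,0.6,20],
    [0,0,0,0,0,0.6,20]
  ]
}}

```text
time: 11.65
ee_pos: [0.5438, -0.1175, 0.0847]
tool_rot: [[0.962, -0.271, 0.001], [-0.271, -0.962, 0.0], [0.001, -0.001, -1.0]]
force: [0.7, 2.3, -1.4]
grip_width: 0.407
```

```bash
python3 go.py .5441 -.1186 .085 30.2
```

```text
t 11.65 pos [ 0.5438 -0.1175  0.0847] yaw -15.75 F [ 0.7  2.3 -1.4] M [ 0.44  -0.024  0.086] gw 0.407
shift mm [ 0.6  1.  -0.3] turn deg [-2.000e-02 -4.000e-02 -4.595e+01]
```

Call:
{"method": "arm_command", "body": {
  "motion": [
    [0,0,0,0,0,0.6,20],
    [0,0,0,0,0,0.6,20],
    [0,0,0,0,0,0.6,20],
    [0,0,0,0,0,0.6,20],
    [0,0,0,0,0,0.6,20]
  ]
}}

```text
time: 12.28
ee_pos: [0.5438, -0.1174, 0.0847]
tool_rot: [[0.946, -0.325, 0.001], [-0.325, -0.946, 0.0], [0.0, -0.001, -1.0]]
force: [1.4, 2.8, -0.9]
grip_width: 0.412
```

```bash
python3 go.py .5441 -.1186 .085 30.2
```

```text
t 12.275 pos [ 0.5438 -0.1174  0.0847] yaw -18.97 F [ 1.4  2.8 -0.9] M [ 0.412 -0.101  0.082] gw 0.412
shift mm [ 0.6  1.  -0.3] turn deg [-2.000e-02 -4.000e-02 -4.917e+01]
```

Call:
{"method": "arm_command", "body": {
  "motion": [
    [0,0,0,0,0,0.6,20],
    [0,0,0,0,0,0.6,20],
    [0,0,0,0,0,0.6,20],
    [0,0,0,0,0,0.6,20],
    [0,0,0,0,0,0.6,20]
  ]
}}

```text
time: 12.9
ee_pos: [0.5439, -0.1173, 0.0847]
tool_rot: [[0.926, -0.378, 0.001], [-0.378, -0.926, 0.001], [0.0, -0.001, -1.0]]
force: [0.7, 3.2, -1.7]
grip_width: 0.405
```

```bash
python3 go.py .5441 -.1186 .085 30.2
```

```text
t 12.9 pos [ 0.5439 -0.1173  0.0847] yaw -22.18 F [ 0.7  3.2 -1.7] M [ 0.531 -0.116  0.035] gw 0.405
shift mm [ 0.7  1.1 -0.3] turn deg [-3.000e-02 -5.000e-02 -5.238e+01]
```

Call:
{"method": "arm_command", "body": {
  "motion": [
    [0,-0.3,0,0,0,0.6,20],
    [0,0,0,0,0,0.6,20],
    [0,0,0,0,0,0.6,20],
    [0,0,0,0,0,0.6,20],
    [0,0,0,0,0,0.6,20]
  ]
}}

```text
time: 13.52
ee_pos: [0.5439, -0.1172, 0.0846]
tool_rot: [[0.903, -0.429, 0.001], [-0.429, -0.903, 0.0], [0.0, -0.001, -1.0]]
force: [0.5, 1.8, -1.6]
grip_width: 0.409
```

```bash
python3 go.py .5441 -.1186 .085 30.2
```

```text
t 13.525 pos [ 0.5439 -0.1172  0.0846] yaw -25.39 F [ 0.5  1.8 -1.6] M [ 0.35  -0.075  0.021] gw 0.409
shift mm [ 0.8  1.2 -0.4] turn deg [-2.000e-02 -4.000e-02 -5.559e+01]
```

Call:
{"method": "arm_command", "body": {
  "motion": [
    [0,0,0,0,0,0.6,20],
    [0,0,0,0,0,0.6,20],
    [0,0,0,0,0,0.6,20],
    [0,0,0,0,0,0.6,20],
    [0,0,0,0,0,0.6,20]
  ]
}}

```text
time: 14.15
ee_pos: [0.544, -0.1171, 0.0846]
tool_rot: [[0.878, -0.479, 0.001], [-0.479, -0.878, 0.0], [0.0, -0.001, -1.0]]
force: [0.8, 2.8, -1.2]
grip_width: 0.406
```

```bash
python3 go.py .5441 -.1186 .085 30.2
```

```text
t 14.15 pos [ 0.544  -0.1171  0.0846] yaw -28.61 F [ 0.8  2.8 -1.2] M [ 0.449 -0.102  0.09 ] gw 0.406
shift mm [ 0.8  1.2 -0.4] turn deg [-2.000e-02 -4.000e-02 -5.881e+01]
```

Call:
{"method": "arm_command", "body": {
  "motion": [
    [0,0,0,0,0,0.6,20],
    [0,0,0,0,0,0.6,20],
    [0,0,0,0,0,0.6,20],
    [0,0,0,0,0,0.6,20],
    [0,0,0,0,0,0.6,20]
  ]
}}

```text
time: 14.78
ee_pos: [0.544, -0.1171, 0.0846]
tool_rot: [[0.85, -0.527, 0.001], [-0.527, -0.85, 0.0], [0.0, -0.001, -1.0]]
force: [0.7, 3.2, -2.4]
grip_width: 0.411
```

```bash
python3 go.py .5441 -.1186 .085 30.2
```

```text
t 14.775 pos [ 0.544  -0.1171  0.0846] yaw -31.82 F [ 0.7  3.2 -2.4] M [ 0.457 -0.138  0.037] gw 0.411
shift mm [ 0.9  1.2 -0.4] turn deg [-3.000e-02 -5.000e-02 -6.202e+01]
```

```bash
python3 look.py c6; python3 - <<'E'
from h import *
crop(cv2.imread("pics/c6.png")[:,:,::-1],200,180,420,350,3,"c6_nut")
E
```

```text
14.775 [ 0.544  -0.1171  0.0846] -31.82 [-2.670e-01  5.740e-01  1.949e+00  1.000e-03  6.170e-01  1.858e+00] [ 0.73  3.19 -2.42] [ 0.457 -0.138  0.037]
```

View pics/c6_nut.png

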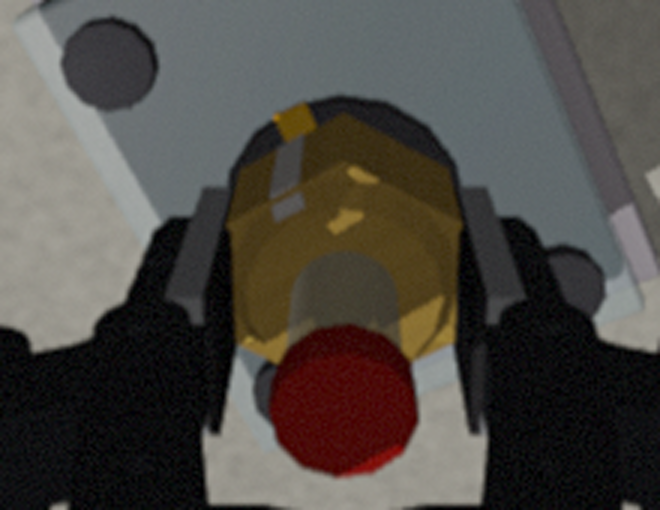

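Call:
{"method": "arm_command", "body": {
  "motion": [
    [0,0,0.2,0,0,0.6,20],
    [0,0,0,0,0,0.6,20],
    [0,0,0,0,0,0.6,20],
    [0,0,0,0,0,0.6,20],
    [0,0,0,0,0,0.6,20]
  ]
}}

```text
time: 15.45
ee_pos: [0.544, -0.117, 0.0845]
tool_rot: [[0.819, -0.574, 0.001], [-0.574, -0.819, 0.001], [0.0, -0.001, -1.0]]
force: [1.4, 3.8, -0.2]
grip_width: 0.408
```

```bash
python3 go.py .5441 -.1186 .085 30.2
```

```text
t 15.45 pos [ 0.544  -0.117   0.0845] yaw -35.06 F [ 1.4  3.8 -0.2] M [ 0.529 -0.072  0.071] gw 0.408
shift mm [ 1.   1.2 -0.5] turn deg [-3.000e-02 -5.000e-02 -6.526e+01]
```

The nut (white line at crop (290,170)) is still moving with the jaws and the torque is still at loose level, so I continue.

Call:
{"method": "arm_command", "body": {
  "motion": [
    [0,-0.2,0,0,0,0.6,20],
    [0,0,0,0,0,0.6,20],
    [0,0,0,0,0,0.6,20],
    [0,0,0,0,0,0.6,20],
    [0,0,0,0,0,0.6,20]
  ]
}}

```text
time: 16.08
ee_pos: [0.5441, -0.1169, 0.0845]
tool_rot: [[0.785, -0.619, 0.001], [-0.619, -0.785, 0.0], [0.0, -0.001, -1.0]]
force: [0.1, 2.7, -0.4]
grip_width: 0.402
```

```bash
python3 go.py .5441 -.1186 .085 30.2
```

```text
t 16.075 pos [ 0.5441 -0.1169  0.0845] yaw -38.26 F [ 0.1  2.7 -0.4] M [ 0.515 -0.044  0.392] gw 0.402
shift mm [ 1.   1.3 -0.5] turn deg [-3.000e-02 -4.000e-02 -6.846e+01]
```

Call:
{"method": "arm_command", "body": {
  "motion": [
    [0,0,0,0,0,0,60],
    [0,0,0,0,0,0,60],
    [0,0,0,0,0,0,60],
    [0,0,-30,0,0,0,60],
    [0,0,-40,0,0,0,60]
  ]
}}

```text
time: 16.7
ee_pos: [0.5424, -0.1171, 0.1535]
tool_rot: [[0.785, -0.62, -0.004], [-0.62, -0.785, 0.001], [-0.004, 0.002, -1.0]]
force: [0.8, 0.1, 0.6]
grip_width: 0.702
```

```bash
python3 look.py d1; python3 - <<'E'
from h import *
crop(cv2.imread("pics/d1.png")[:,:,::-1],260,150,370,250,6,"d1_nut")
E
```

```text
16.7 [ 0.5424 -0.1171  0.1535] -38.28 [-0.267  0.471  1.905  0.     0.77   1.971] [0.8  0.07 0.59] [ 0.031 -0.028  0.02 ]
```

View pics/d1_nut.png

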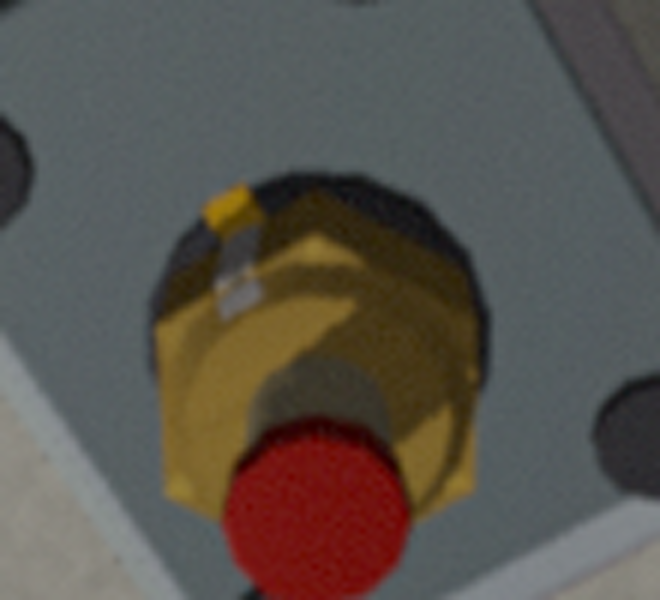

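```bash
python3 - <<'E'
from nutfit import *
q,c=fit("d1",[(317,235),(474,330),(474,490),(167,494),(160,330)],(260,150),6,z=.085)
b=cam("top")
f=lambda u,z:p2w(b,np.array(u)/5+[250,165],z)
H=f((181,101),.042);E=f((151,352),.044);N=f((166,195),.044)
print(H,N,E,"yaw",np.degrees(np.arctan2(*(H-E)[1::-1])), np.linalg.norm(H-E))
d=(H-E)/np.linalg.norm(H-E);G=H-.1*d;print("grip",G)
E
python3 go.py .534 .158 .25 -2
```

```text
centre [ 0.5433 -0.1182] flat yaw mod60 52.21967438550652 rms mm 0.36
[0.63317021 0.15736817 0.042     ] [0.57185333 0.16550481 0.044     ] [0.47077466 0.17275723 0.044     ] yaw -5.413341558316471 0.16313533729223026
grip [0.53362369 0.16680148 0.04322598]
t 16.75 pos [ 0.5447 -0.1176  0.1585] yaw -38.28 F [ 3.1 -0.2  5.9] M [-0.009 -0.093 -0.049] gw 0.702
shift mm [-179.  -209.8  -91.6] turn deg [-2.000e-02 -9.000e-02 -3.628e+01]
```

Call:
{"method": "arm_command", "body": {
  "motion": [
    [-31,-39,-10,0,0,-8.2,85],
    [-25,-43,-10,0,0,-8.2,85],
    [-19,-46,-10,0,0,-8.2,85],
    [-12,-48,-10,0,0,-8.2,85],
    [-5,-50,0,0,0,0,85]
  ]
}}

```text
time: 17.38
ee_pos: [0.5438, 0.1348, 0.2017]
tool_rot: [[0.997, -0.082, 0.008], [-0.082, -0.997, -0.001], [0.008, 0.0, -1.0]]
force: [0.3, 0.7, -0.1]
grip_width: 0.996
```

```bash
python3 go.py .534 .166 .2 -5.4
```

```text
t 17.375 pos [0.5438 0.1348 0.2017] yaw -4.73 F [ 0.3  0.7 -0.1] M [ 0.004 -0.003  0.018] gw 0.996
shift mm [-12.3 -30.3   1.6] turn deg [ 0.01 -0.46  0.67]
```

Call:
{"method": "arm_command", "body": {
  "motion": [
    [-12,-30,0,0,-0.4,0.6,85],
    [0,0,0,0,0,0,85],
    [0,0,0,0,0,0,85],
    [0,0,0,0,0,0,85],
    [0,0,0,0,0,0,85]
  ]
}}

```text
time: 18.0
ee_pos: [0.5343, 0.1679, 0.2015]
tool_rot: [[0.996, -0.09, 0.002], [-0.09, -0.996, -0.0], [0.002, 0.0, -1.0]]
force: [0.3, 0.7, -0.4]
grip_width: 0.997
```

```bash
python3 look.py e1
```

```text
18.0 [0.5343 0.1679 0.2015] -5.18 [ 2.510e-01  4.110e-01  1.857e+00 -1.000e-03  8.720e-01  1.912e+00] [ 0.28  0.7  -0.4 ] [0.005 0.058 0.037]
```

View pics/e1.png

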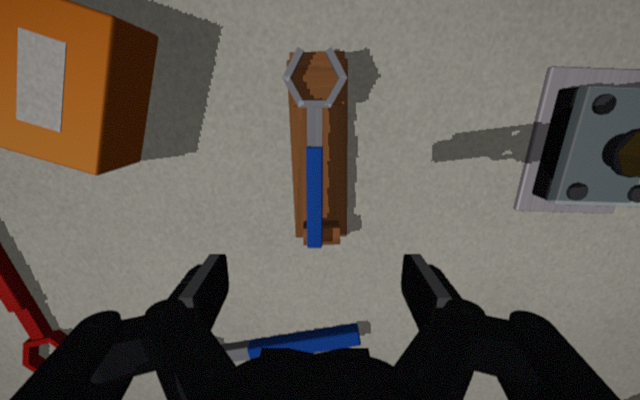

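```bash
python3 - <<'E'
from h import *
i=np.load("pics/e1.npy",allow_pickle=True).item();c=cam("",i);T=i['T'];p=i['ee']
im=cv2.imread("pics/e1.png")[:,:,::-1]
crop(im,270,35,360,255,3,"e1_w")
b=(im[:,:,2].astype(int)>im[:,:,0]+60);b[:130]=0;b[260:]=0;b[:,:280]=0;b[:,360:]=0
ys,xs=np.nonzero(b);print(xs.min(),xs.max(),ys.min(),ys.max())
pts=[p2w(c,((xs[ys==y].mean()+.0),y),.044) for y in range(150,246,3)]
pts=np.array(pts);d=np.polyfit(pts[:,0],pts[:,1],1);print("grip line yaw",np.degrees(np.arctan(d[0])))
A=p2w(c,(315,147),.044);B=p2w(c,(315,247),.03);print("near end",B,"grip start",A)
H=p2w(c,(316,78),.042);print("head",H)
yaw=np.arctan(d[0]);
for L,P in((.1,H),(.04,A)):
    G=P-L*np.array([np.cos(yaw),np.sin(yaw),0]);G[2]=.037;print("grip",G,"tool mm",(T.T@(G-p)*1e3).round(1))
print(np.polyval(d,.534))
E
```

```text
306 321 147 247
grip line yaw -5.236794141868589
near end [0.46302915 0.17315724 0.03      ] grip start [0.57232499 0.16329492 0.044     ]
head [0.63197263 0.15701014 0.042     ]
grip [0.53239003 0.16613735 0.037     ] tool mm [ -2.1   1.9 164.5]
grip [0.53249195 0.16694581 0.037     ] tool mm [ -2.    1.1 164.5]
0.16776713982306543
```

View pics/e1_w.png

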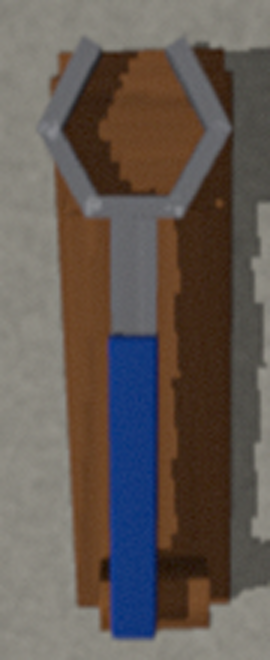

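Call:
{"method": "arm_command", "body": {
  "motion": [
    [-2,0.7,30,0,0,0,60],
    [0,0,40,0,0,0,50],
    [0,0,40,0,0,0,50],
    [0,0,25,0,0,0,50],
    [0,0,0,0,0,0,50]
  ]
}}

```text
time: 18.68
ee_pos: [0.5347, 0.1651, 0.0639]
tool_rot: [[0.996, -0.094, 0.005], [-0.094, -0.996, 0.0], [0.005, -0.001, -1.0]]
force: [1.1, 0.0, 1.2]
grip_width: 0.591
```

```bash
python3 go.py .5325 .1672 .038 -5.2;python3 look.py e2
```

```text
t 18.675 pos [0.5347 0.1651 0.0639] yaw -5.39 F [1.1 0.  1.2] M [-0.013  0.016  0.035] gw 0.591
shift mm [-2.5 -1.9 25.9] turn deg [-0.05 -0.3  -0.19]
18.675 [0.5347 0.1651 0.0639] -5.39 [ 0.246  0.609  1.955 -0.002  0.572  1.912] [1.05 0.02 1.2 ] [-0.013  0.016  0.035]
```

View pics/e2.png

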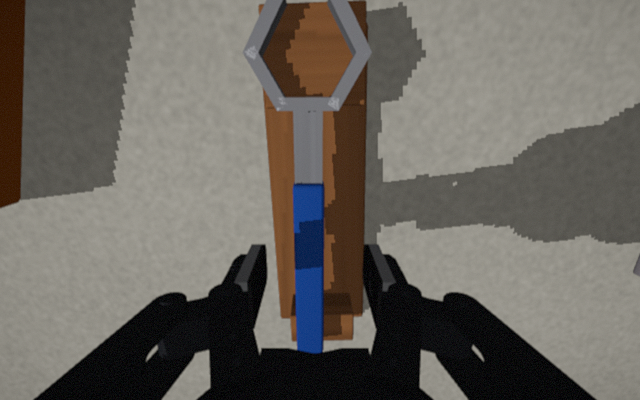

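Call:
{"method": "arm_command", "body": {
  "motion": [
    [-2.5,-2.1,10,0,-0.3,-0.1,50],
    [0,0,12,0,0,0,50],
    [0,0,3,0,0,0,50],
    [0,0,0,0,0,0,50],
    [0,0,0,0,0,0,50]
  ]
}}

```text
time: 19.35
ee_pos: [0.5349, 0.1681, 0.0412]
tool_rot: [[0.996, -0.092, 0.005], [-0.092, -0.996, 0.002], [0.005, -0.003, -1.0]]
force: [-0.0, 0.1, -1.1]
grip_width: 0.586
```

```bash
python3 go.py .5325 .1670 .038 -5.2
```

```text
t 19.35 pos [0.5349 0.1681 0.0412] yaw -5.3 F [-0.   0.1 -1.1] M [-0.038 -0.007 -0.037] gw 0.586
shift mm [-2.3  1.3  3.2] turn deg [-0.17 -0.3  -0.1 ]
```

Call:
{"method": "arm_command", "body": {
  "motion": [
    [-2.3,1.0,3,-0.2,-0.3,0,40],
    [0,0,0,0,0,0,25],
    [0,0,0,0,0,0,5],
    [0,0,0,0,0,0,5],
    [0,0,0,0,0,0,5]
  ]
}}

```text
time: 19.98
ee_pos: [0.5327, 0.1674, 0.0387]
tool_rot: [[0.996, -0.092, 0.0], [-0.092, -0.996, -0.001], [0.001, 0.0, -1.0]]
force: [-1.0, -0.2, -2.1]
grip_width: 0.174
```

```bash
python3 go.py .5325 .1670 .038 -5.2
```

```text
t 19.975 pos [0.5327 0.1674 0.0387] yaw -5.28 F [-1.  -0.2 -2.1] M [ 0.072 -0.027  0.   ] gw 0.174
shift mm [-0.2  0.4  0.7] turn deg [ 0.03 -0.03 -0.08]
```

Call:
{"method": "arm_command", "body": {
  "motion": [
    [0,0,0,0,0,0,5],
    [0,0,-15,0,0,0,5],
    [0,0,-30,0,0,0,5],
    [0,0,-35,0,0,0,5],
    [0,0,-25,0,0,0,5]
  ]
}}

```text
time: 20.6
ee_pos: [0.5312, 0.167, 0.1474]
tool_rot: [[0.996, -0.092, -0.004], [-0.092, -0.996, -0.002], [-0.003, 0.002, -1.0]]
force: [0.2, -0.4, -1.7]
grip_width: 0.173
```

```bash
python3 look.py f1; python3 go.py .482 -.1963 .145 51.7
```

```text
20.6 [0.5312 0.167  0.1474] -5.29 [ 2.510e-01  4.820e-01  1.906e+00 -1.000e-03  7.580e-01  1.914e+00] [ 0.18 -0.39 -1.73] [-0.027  0.082 -0.019]
t 20.65 pos [0.5325 0.1674 0.1502] yaw -5.29 F [2.9 1.  1.9] M [ 0.048 -0.032  0.026] gw 0.174
shift mm [-16.7 366.8   5.4] turn deg [ 3.000e-02  2.000e-02 -5.699e+01]
```

View pics/f1.png

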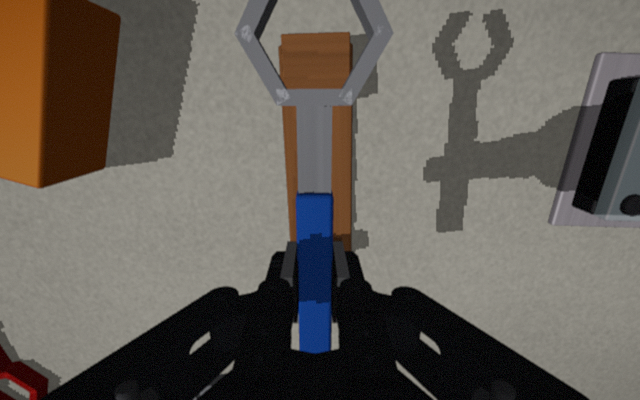

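```bash
python3 - <<'E'
from h import *
i=np.load("pics/f1.npy",allow_pickle=True).item();c=cam("",i);T=i['T'];p=i['ee']
crop(cv2.imread("pics/f1.png")[:,:,::-1],220,0,410,120,4,"f1_h")
z=p[2]+.0033
for n,uv in dict(L=(240,33),R=(389,33),rl=(281,98),rr=(351,98),grip0=(315,194)).items():
    print(n,(T.T@(p2w(c,uv,z if n!='grip0' else p[2]+.0053)-p)*1e3).round(1))
E
```

```text
L [100.1 -26.   -3.7]
R [100.1  27.2  -3.6]
rl [ 78.1 -12.2  -3.6]
rr [78.1 14.4 -3.5]
grip0 [40.7  0.7 -5.4]
```

View pics/f1_h.png

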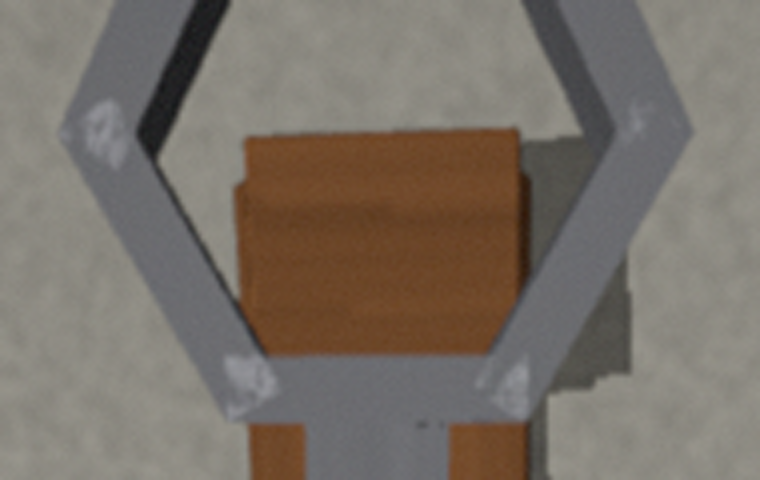

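Call:
{"method": "arm_command", "body": {
  "motion": [
    [-3,50,0,0,0,-9.5,5],
    [-12,54,0,0,0,-9.5,5],
    [-21,51,0,0,0,-9.5,5],
    [-29,47,0,0,0,-9.5,5],
    [-36,42,0,0,0,-9.5,5]
  ]
}}

```text
time: 21.28
ee_pos: [0.4961, -0.0914, 0.1548]
tool_rot: [[0.749, 0.663, 0.007], [0.663, -0.749, -0.0], [0.005, 0.005, -1.0]]
force: [0.7, -0.3, -2.8]
grip_width: 0.177
```

```bash
python3 go.py .4828 -.1963 .150 51.7
```

```text
t 21.275 pos [ 0.4961 -0.0914  0.1548] yaw 41.52 F [ 0.7 -0.3 -2.8] M [-0.044 -0.02   0.025] gw 0.177
shift mm [-79.5  69.7   4.7] turn deg [  0.3   -0.28 -10.19]
```

Call:
{"method": "arm_command", "body": {
  "motion": [
    [-26,23,3,0.3,-0.3,-10.2,5],
    [-30,18,0,0,0,0,5],
    [-30,18,0,0,0,0,5],
    [0,0,0,0,0,0,5],
    [0,0,0,0,0,0,5]
  ]
}}

```text
time: 21.9
ee_pos: [0.4817, -0.202, 0.1546]
tool_rot: [[0.616, 0.787, 0.002], [0.787, -0.616, -0.001], [-0.0, 0.002, -1.0]]
force: [0.1, -0.2, -1.7]
grip_width: 0.177
```

```bash
python3 go.py .4828 -.1963 .150 51.7; python3 look.py f2
```

```text
t 21.9 pos [ 0.4817 -0.202   0.1546] yaw 51.95 F [ 0.1 -0.2 -1.7] M [-0.058  0.112  0.022] gw 0.177
shift mm [ 5.2 -2.7  4.6] turn deg [0.13 0.01 0.25]
21.9 [ 0.4817 -0.202   0.1546] 51.95 [-4.550e-01  4.290e-01  1.983e+00 -1.000e-03  7.280e-01  2.100e-01] [ 0.1  -0.16 -1.71] [-0.058  0.112  0.022]
```

View pics/f2.png

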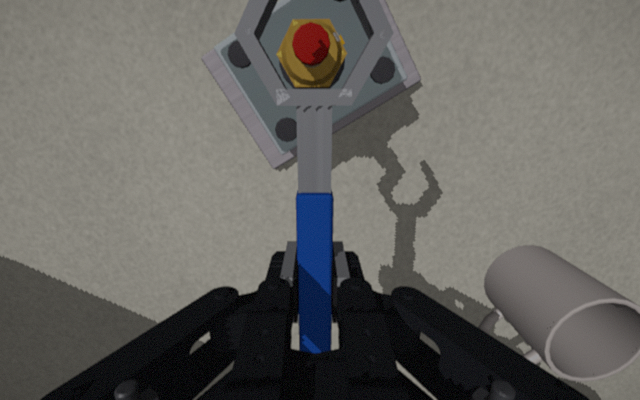

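Call:
{"method": "arm_command", "body": {
  "motion": [
    [5.2,-2.7,0,0.1,0,0.2,5],
    [0,0,15,0,0,0,5],
    [0,0,20,0,0,0,5],
    [0,0,10,0,0,0,5],
    [0,0,0,0,0,0,5]
  ]
}}

```text
time: 22.58
ee_pos: [0.4831, -0.1927, 0.1066]
tool_rot: [[0.616, 0.788, -0.001], [0.788, -0.616, 0.0], [-0.0, -0.001, -1.0]]
force: [-0.0, 0.4, -2.0]
grip_width: 0.173
```

```bash
python3 go.py .4828 -.1963 .102 51.7; python3 look.py f3;  python3 - <<'E'
from h import *
crop(cv2.imread("pics/f3.png")[:,:,::-1],220,0,410,120,4,"f3_h")
E
```

```text
t 22.575 pos [ 0.4831 -0.1927  0.1066] yaw 52.0 F [-0.   0.4 -2. ] M [-0.053  0.03  -0.011] gw 0.173
shift mm [-3.   2.   4.6] turn deg [-0.03  0.02  0.3 ]
22.575 [ 0.4831 -0.1927  0.1066] 52.0 [-0.438  0.503  2.02  -0.     0.619  0.226] [-0.04  0.36 -2.02] [-0.053  0.03  -0.011]
```

View pics/f3_h.png

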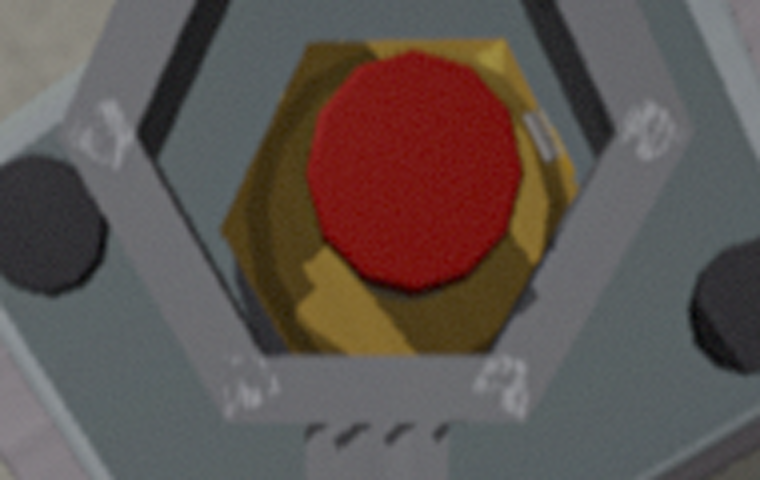

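```bash
python3 - <<'E'
from nutfit import *
i=np.load("pics/f3.npy",allow_pickle=True).item();T=i['T'];p=i['ee']
for z in(.085,.083):
    q,c=fit("f3",[(305,42),(505,40),(222,230)],(220,0),4,z=z)
    print("nut in tool",(T.T@(np.r_[q[:2],z]-p)*1e3).round(1))
print("cap in tool",(T.T@(p2w(c,np.array((414,165))/4+[220,0],.116)-p)*1e3).round(1))
z=p[2]+.0033
for uv in [(137,133),(612,130),(375,355)]: print("wrench inner",(T.T@(p2w(c,np.array(uv)/4+[220,0],z)-p)*1e3).round(1))
E
```

```text
centre [ 0.5479 -0.1114] flat yaw mod60 18.315423898525044 rms mm 4.35
nut in tool [104.    1.1  21.6]
centre [ 0.5482 -0.1111] flat yaw mod60 18.315350707531433 rms mm 4.26
nut in tool [104.4   1.1  23.6]
cap in tool [96.5  2.3 -9.4]
wrench inner [100.2 -22.4  -3.3]
wrench inner [100.4  20.1  -3.3]
wrench inner [81.5 -1.1 -3.3]
```

Call:
{"method": "arm_command", "body": {
  "motion": [
    [-3.4,2.4,0,0,0,0.2,5],
    [0,0,0,0,0,0,5],
    [0,0,3,0,0,0,5],
    [0,0,0,0,0,0,5],
    [0,0,0,0,0,0,5]
  ]
}}

```text
time: 23.25
ee_pos: [0.4838, -0.1978, 0.1052]
tool_rot: [[0.619, 0.785, 0.002], [0.785, -0.619, -0.001], [0.0, 0.002, -1.0]]
force: [0.7, 0.2, -1.9]
grip_width: 0.175
```

```bash
python3 go.py .4828 -.1963 .102 51.7; python3 look.py f4;  python3 - <<'E'
from h import *
crop(cv2.imread("pics/f4.png")[:,:,::-1],220,0,410,120,4,"f4_h")
E
```

```text
t 23.25 pos [ 0.4838 -0.1978  0.1052] yaw 51.76 F [ 0.7  0.2 -1.9] M [-0.082  0.04   0.046] gw 0.175
shift mm [ 0.5 -1.7  3.2] turn deg [ 0.13 -0.02  0.06]
23.25 [ 0.4838 -0.1978  0.1052] 51.76 [-0.446  0.507  2.017 -0.     0.615  0.222] [ 0.72  0.21 -1.88] [-0.082  0.04   0.046]
```

View pics/f4_h.png

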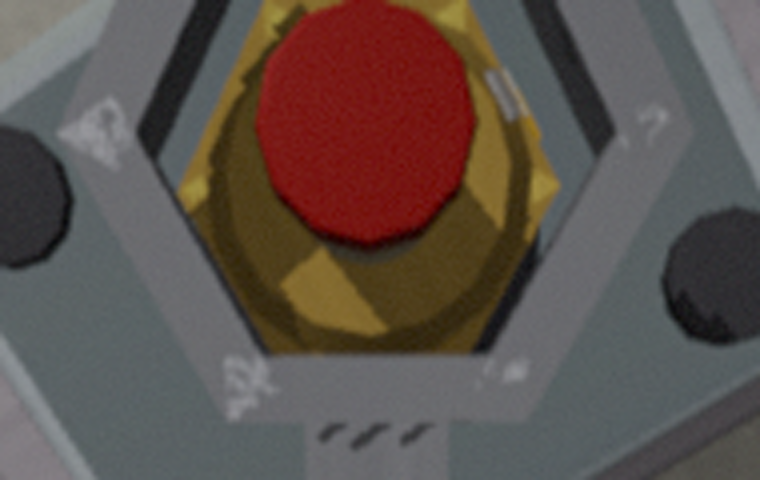

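```bash
python3 - <<'E'
from h import *
i=np.load("pics/f4.npy",allow_pickle=True).item();c=cam("",i);T=i['T'];p=i['ee']
f=lambda uv,z:(T.T@(p2w(c,np.array(uv)/4+[220,0],z)-p)*1e3).round(1)
print("cap",f((366,123),.116),"nut corners L R",f((180,187),.085),f((557,185),.085))
z=p[2]+.0033
print("wrench outer L R",f((62,132),z),f((692,131),z),"rear inner",f((375,355),z),"rear outer",f((375,422),z))
E
```

```text
cap [ 99.4  -1.8 -10.8] nut corners L R [ 99.7 -22.2  20.2] [99.9 18.6 20.2]
wrench outer L R [100.3 -29.1  -3.3] [100.4  27.3  -3.2] rear inner [81.5 -1.1 -3.3] rear outer [75.5 -1.1 -3.3]
```

Call:
{"method": "arm_command", "body": {
  "motion": [
    [0,-1.2,0,0,0,0,5],
    [0,0,0,0,0,0,5],
    [0,0,3,0,0,0,5],
    [0,0,2,0,0,0,5],
    [0,0,0,0,0,0,5]
  ]
}}

```text
time: 23.92
ee_pos: [0.4827, -0.1969, 0.0998]
tool_rot: [[0.619, 0.785, 0.002], [0.785, -0.619, -0.001], [0.0, 0.002, -1.0]]
force: [0.3, 0.0, -2.3]
grip_width: 0.173
```

```bash
python3 go.py .4828 -.1963 .0727 51.7; python3 look.py f5;  python3 - <<'E'
from h import *
crop(cv2.imread("pics/f5.png")[:,:,::-1],220,0,410,120,4,"f5_h")
E
```

```text
t 23.925 pos [ 0.4827 -0.1969  0.0998] yaw 51.77 F [ 0.3  0.  -2.3] M [-0.074 -0.004 -0.012] gw 0.173
shift mm [ 0.5 -0.4 27.1] turn deg [ 0.12 -0.02  0.07]
23.925 [ 0.4827 -0.1969  0.0998] 51.77 [-0.445  0.515  2.023 -0.     0.602  0.222] [ 0.28  0.03 -2.26] [-0.074 -0.004 -0.012]
```

View pics/f5_h.png

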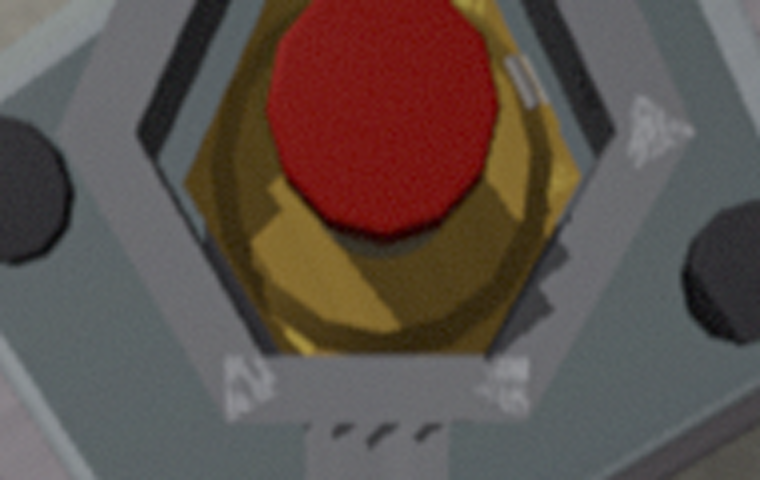

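Call:
{"method": "arm_command", "body": {
  "motion": [
    [0,0.3,2,0,0,0,5],
    [0,0,3,0,0,0,5],
    [0,0,3,0,0,0,5],
    [0,0,2,0,0,0,5],
    [0,0,0,0,0,0,5]
  ]
}}

```text
time: 24.6
ee_pos: [0.4829, -0.1971, 0.089]
tool_rot: [[0.619, 0.785, 0.002], [0.785, -0.619, -0.001], [0.0, 0.002, -1.0]]
force: [0.5, 0.1, -2.0]
grip_width: 0.168
```

```bash
python3 go.py .4828 -.1963 .0727 51.7; python3 look.py f6;  python3 - <<'E'
from h import *
crop(cv2.imread("pics/f6.png")[:,:,::-1],220,0,410,120,4,"f6_h")
E
```

```text
t 24.6 pos [ 0.4829 -0.1971  0.089 ] yaw 51.76 F [ 0.5  0.1 -2. ] M [-0.093  0.068  0.021] gw 0.168
shift mm [ 0.6 -0.7 16.3] turn deg [ 0.11 -0.02  0.06]
24.6 [ 0.4829 -0.1971  0.089 ] 51.76 [-0.446  0.533  2.028 -0.     0.578  0.222] [ 0.52  0.13 -2.03] [-0.093  0.068  0.021]
```

View pics/f6_h.png

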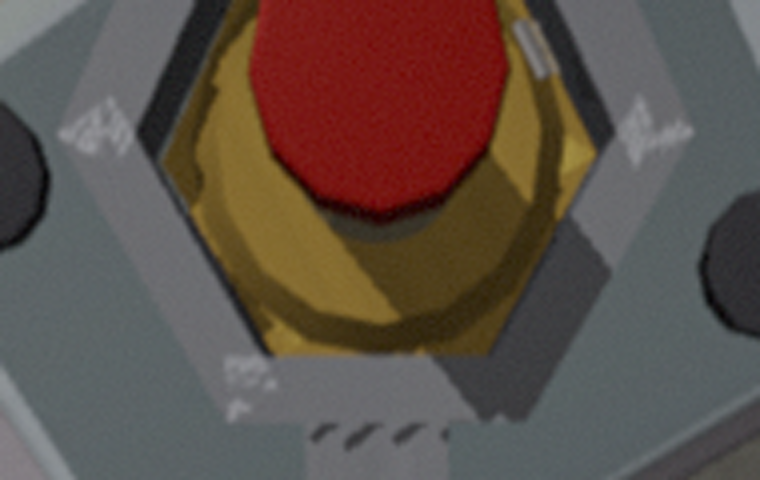

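Call:
{"method": "arm_command", "body": {
  "motion": [
    [0,0,3,0,0,0,5],
    [0,0,4,0,0,0,5],
    [0,0,4,0,0,0,5],
    [0,0,2,0,0,0,5],
    [0,0,0,0,0,0,5]
  ]
}}

```text
time: 25.28
ee_pos: [0.483, -0.1972, 0.0751]
tool_rot: [[0.619, 0.785, 0.002], [0.785, -0.619, -0.001], [0.0, 0.002, -1.0]]
force: [-0.9, -0.3, -2.1]
grip_width: 0.174
```

```bash
python3 go.py .4828 -.1963 .0727 51.7; python3 look.py f7;  python3 - <<'E'
from h import *
crop(cv2.imread("pics/f7.png")[:,:,::-1],220,0,410,120,4,"f7_h")
E
```

```text
t 25.275 pos [ 0.483  -0.1972  0.0751] yaw 51.76 F [-0.9 -0.3 -2.1] M [-0.091  0.051 -0.025] gw 0.174
shift mm [ 0.6 -0.8  2.4] turn deg [ 0.12 -0.02  0.06]
25.275 [ 0.483  -0.1972  0.0751] 51.76 [-0.446  0.557  2.035 -0.     0.547  0.222] [-0.87 -0.33 -2.14] [-0.091  0.051 -0.025]
```

View pics/f7_h.png

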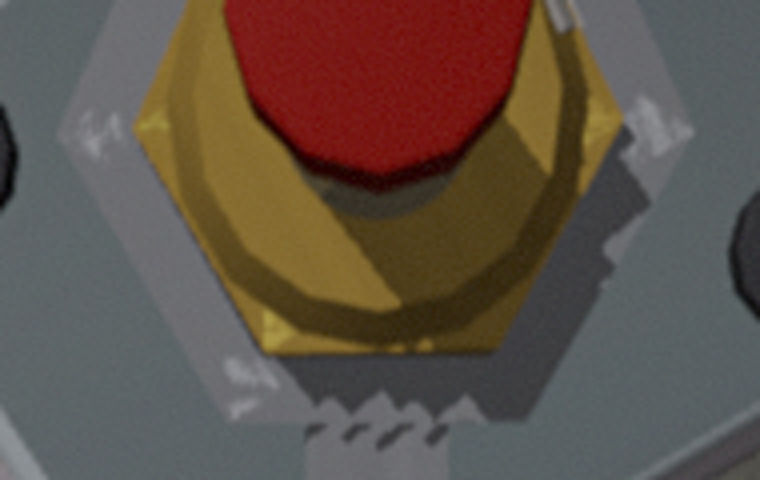

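Call:
{"method": "arm_command", "body": {
  "motion": [
    [0,0,2,0,0,0,5],
    [0.05,-3,0,0,0,1.7,5],
    [0.05,-3,0,0,0,1.7,5],
    [0.05,-3,0,0,0,1.7,5],
    [0.05,-3,0,0,0,1.7,5]
  ]
}}

```text
time: 25.95
ee_pos: [0.4733, -0.1894, 0.0733]
tool_rot: [[0.713, 0.701, 0.002], [0.701, -0.713, -0.002], [0.0, 0.003, -1.0]]
force: [-0.1, -4.2, -2.6]
grip_width: 0.173
```

```bash
cat > arc.py <<'E'
import sys
from h import *
from go import Rt
from scipy.spatial.transform import Rotation as Ro
N=np.array([.5449,-.1187]);zt=float(sys.argv[1]) if len(sys.argv)>1 else .0731
s=ctrl.sense();T=s['tool_rot'];p=s['ee_pos'];w=np.arctan2(T[1,0],T[0,0])
tgt=np.r_[N-.1*np.array([np.cos(w),np.sin(w)]),zt]
print("t",round(s['time'],2),"w",np.degrees(w).round(2),"pos",p.round(4),"corr mm",(T.T@(tgt-p)*1e3).round(2),"tilt fix",np.degrees(Ro.from_matrix(T.T@Rt(np.degrees(w))).as_rotvec()).round(2),"F tool",(T.T@s['force']).round(1),"M",s['wrist_torque'].round(2),"gw",round(s['grip_width'],3),"j",s['joint_positions'].round(2))
E
python3 arc.py
```

```text
t 25.95 w 44.49 pos [ 0.4733 -0.1894  0.0733] corr mm [ 0.63 -0.29  0.24] tilt fix [ 0.16 -0.   -0.  ] F tool [-3.   2.9  2.6] M [-0.74  0.11  0.19] gw 0.173 j [-0.44  0.55  2.06 -0.    0.53  0.36]
```

Call:
{"method": "arm_command", "body": {
  "motion": [
    [0.5,-4.4,0,0,0,2.4,5],
    [0.2,-5,0,0,0,2.8,5],
    [0.2,-5,0,0,0,2.8,5],
    [0.2,-5,0,0,0,2.8,5],
    [0.2,-5,0,0,0,2.8,5]
  ]
}}

```text
time: 26.58
ee_pos: [0.4579, -0.1696, 0.0737]
tool_rot: [[0.865, 0.502, 0.002], [0.502, -0.865, -0.003], [0.0, 0.004, -1.0]]
force: [-0.4, -3.1, -4.5]
grip_width: 0.175
```

```bash
python3 arc.py
```

```text
t 26.57 w 30.14 pos [ 0.4579 -0.1696  0.0737] corr mm [ 0.77 -0.33  0.56] tilt fix [ 0.24 -0.02 -0.  ] F tool [-1.9  2.5  4.5] M [-0.54  0.26  0.32] gw 0.175 j [-0.42  0.53  2.11 -0.    0.5   0.63]
```

Call:
{"method": "arm_command", "body": {
  "motion": [
    [0.5,-5,0.2,0.1,0,2.8,5],
    [0.2,-5,0,0,0,2.8,5],
    [0.2,-5,0,0,0,2.8,5],
    [0.2,-5,0,0,0,2.8,5],
    [0.2,-5,0,0,0,2.8,5]
  ]
}}

```text
time: 27.2
ee_pos: [0.4476, -0.1454, 0.0737]
tool_rot: [[0.964, 0.265, 0.001], [0.265, -0.964, -0.002], [0.001, 0.003, -1.0]]
force: [-0.2, -3.1, -5.0]
grip_width: 0.174
```

```bash
python3 arc.py
```

```text
t 27.2 w 15.34 pos [ 0.4476 -0.1454  0.0737] corr mm [ 0.94 -0.04  0.57] tilt fix [ 0.16 -0.04 -0.  ] F tool [-1.   2.9  5. ] M [-0.5   0.24  0.22] gw 0.174 j [-0.38  0.52  2.15 -0.    0.47  0.93]
```

Call:
{"method": "arm_command", "body": {
  "motion": [
    [0.4,-5,0.2,0.1,0,2.8,5],
    [0.2,-5,0,0,0,2.8,5],
    [0.2,-5,0,0,0,2.8,5],
    [0.2,-5,0,0,0,2.8,5],
    [0.2,-5,0,0,0,2.8,5]
  ]
}}

```text
time: 27.82
ee_pos: [0.4437, -0.1195, 0.0737]
tool_rot: [[1.0, 0.009, 0.001], [0.009, -1.0, -0.001], [0.001, 0.001, -1.0]]
force: [0.0, -2.8, -3.6]
grip_width: 0.173
```

```bash
python3 arc.py; python3 look.py g1;  python3 - <<'E'
from h import *
crop(cv2.imread("pics/g1.png")[:,:,::-1],220,0,410,120,4,"g1_h")
E
```

```text
t 27.82 w 0.53 pos [ 0.4437 -0.1195  0.0737] corr mm [1.19 0.13 0.64] tilt fix [ 0.07 -0.07 -0.  ] F tool [-0.   2.8  3.6] M [-0.5   0.24  0.23] gw 0.173 j [-0.33  0.51  2.17 -0.    0.46  1.23]
27.825 [ 0.4437 -0.1195  0.0737] 0.53 [-3.290e-01  5.070e-01  2.175e+00 -2.000e-03  4.590e-01  1.234e+00] [ 0.02 -2.77 -3.62] [-0.502  0.242  0.232]
```

View pics/g1_h.png

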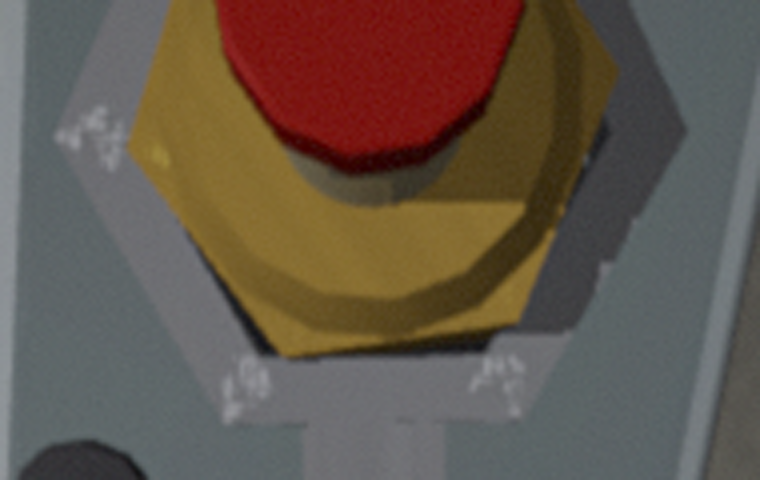

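```bash
python3 - <<'E'
from h import *
i=np.load("pics/g1.npy",allow_pickle=True).item();c=cam("",i);T=i['T'];p=i['ee']
def ang(a,b,z):
    A,B=[p2w(c,np.array(u)/4+[220,0],z) for u in(a,b)];d=B-A;return (np.degrees(np.arctan2(d[1],d[0]))+90).round(2),np.linalg.norm(d)*1e3
print("nut rear",ang((287,357),(520,326),.0848))
print("nut left",ang((128,148),(287,357),.0848))
print("nut right",ang((520,326),(617,72),.0848))
zt=p[2]+.0033
print("wr rear outer",ang((225,422),(518,416),zt),"rear-left outer",ang((56,135),(225,422),zt),"corners",ang((56,135),(687,130),zt))
E
```

```text
nut rear (np.float64(7.62), np.float64(20.65234026305926))
nut left (np.float64(-51.3), np.float64(21.0377348794185))
nut right (np.float64(70.01), np.float64(20.95910532328583))
wr rear outer (np.float64(1.63), np.float64(28.076431981710265)) rear-left outer (np.float64(-59.44), np.float64(28.387526463779004)) corners (np.float64(0.94), np.float64(56.59099100659534))
```

Call:
{"method": "arm_command", "body": {
  "motion": [
    [0.6,-4.8,0.2,0,0,2.7,5],
    [0.2,-4.8,0,0,0,2.7,5],
    [0.2,-4.8,0,0,0,2.7,5],
    [0.2,-4.8,0,0,0,2.7,5],
    [0.2,-4.8,0,0,0,2.7,5]
  ]
}}

```text
time: 28.5
ee_pos: [0.4464, -0.0948, 0.0737]
tool_rot: [[0.972, -0.234, 0.001], [-0.234, -0.972, -0.001], [0.001, 0.001, -1.0]]
force: [-0.1, -3.1, -4.3]
grip_width: 0.179
```

```bash
python3 arc.py; python3 look.py g2;  python3 - <<'E'
from h import *
crop(cv2.imread("pics/g2.png")[:,:,::-1],220,0,410,120,4,"g2_h")
E
```

```text
t 28.5 w -13.54 pos [ 0.4464 -0.0948  0.0737] corr mm [1.41 0.21 0.59] tilt fix [ 0.06 -0.05 -0.  ] F tool [0.6 3.1 4.3] M [-0.37  0.24  0.2 ] gw 0.179 j [-0.27  0.5   2.18 -0.    0.45  1.53]
28.5 [ 0.4464 -0.0948  0.0737] -13.54 [-2.750e-01  5.050e-01  2.181e+00 -2.000e-03  4.550e-01  1.534e+00] [-0.12 -3.12 -4.34] [-0.368  0.235  0.2  ]
```

View pics/g2_h.png

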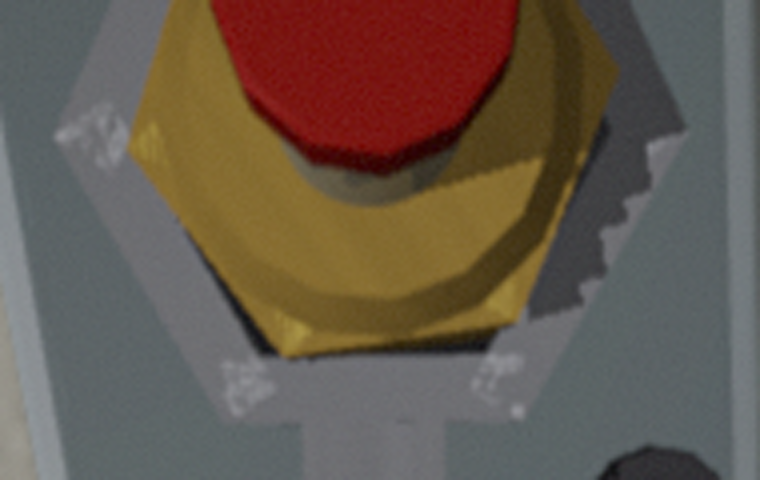

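Call:
{"method": "arm_command", "body": {
  "motion": [
    [0.3,-2,0,0,0,1.1,5],
    [0,0,0,0,0,0,5],
    [0.6,3.5,0,0,0,-2,5],
    [0.6,3.5,0,0,0,-2,5],
    [0,0,0,0,0,0,5]
  ]
}}

```text
time: 29.18
ee_pos: [0.4456, -0.0995, 0.0736]
tool_rot: [[0.983, -0.184, -0.001], [-0.184, -0.983, -0.0], [-0.001, 0.0, -1.0]]
force: [-0.5, 0.7, -2.1]
grip_width: 0.174
```

```bash
python3 arc.py; python3 look.py g3;  python3 - <<'E'
from h import *
crop(cv2.imread("pics/g3.png")[:,:,::-1],220,0,410,120,4,"g3_h")
E
```

```text
t 29.18 w -10.61 pos [ 0.4456 -0.0995  0.0736] corr mm [1.12 0.58 0.54] tilt fix [0.03 0.05 0.  ] F tool [-0.6 -0.6  2.1] M [0.06 0.11 0.01] gw 0.174 j [-0.29  0.51  2.18 -0.    0.46  1.47]
29.175 [ 0.4456 -0.0995  0.0736] -10.61 [-2.860e-01  5.050e-01  2.179e+00 -1.000e-03  4.580e-01  1.472e+00] [-0.48  0.68 -2.12] [0.058 0.106 0.014]
```

View pics/g3_h.png

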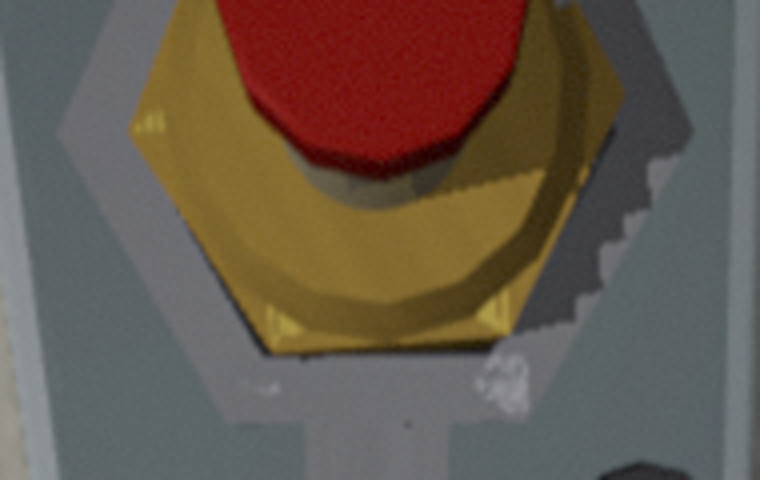

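```bash
python3 - <<'E'
from h import *
i=np.load("pics/g3.npy",allow_pickle=True).item();c=cam("",i);T=i['T'];p=i['ee']
def ang(a,b,z):
    A,B=[p2w(c,np.array(u)/4+[220,0],z) for u in(a,b)];d=B-A;return (np.degrees(np.arctan2(d[1],d[0]))+90).round(2),np.linalg.norm(d)*1e3
print("nut rear",ang((270,354),(509,335),.0843))
print("nut left",ang((128,132),(270,354),.0843))
print("nut right",ang((509,335),(625,92),.0843))
zt=p[2]+.0033
print("wr rear outer",ang((229,422),(527,422),zt),"rear-left outer",ang((58,133),(229,422),zt),"corners",ang((58,133),(692,131),zt))
E
```

```text
nut rear (np.float64(-6.37), np.float64(21.145834442869138))
nut left (np.float64(-67.46), np.float64(20.931845430061887))
nut right (np.float64(53.83), np.float64(20.977778471819605))
wr rear outer (np.float64(-10.63), np.float64(28.531256119838627)) rear-left outer (np.float64(-70.42), np.float64(28.575077900616787)) corners (np.float64(-10.46), np.float64(56.7519791269807))
```

Call:
{"method": "arm_command", "body": {
  "motion": [
    [0.2,4.5,0,0,0,-2.7,5],
    [0,0,0,0,0,0,5],
    [0,0,-4,0,0,0,5],
    [0,0,-5,0,0,0,5],
    [0,0,-5,0,0,0,5]
  ]
}}

```text
time: 29.85
ee_pos: [0.4454, -0.1034, 0.0886]
tool_rot: [[0.99, -0.141, -0.0], [-0.141, -0.99, -0.0], [-0.0, 0.0, -1.0]]
force: [-1.0, -0.1, -2.2]
grip_width: 0.174
```

```bash
python3 arc.py .15
```

```text
t 29.85 w -8.12 pos [ 0.4454 -0.1034  0.0886] corr mm [  0.68   1.06 -61.44] tilt fix [0.02 0.02 0.  ] F tool [-1.   0.3  2.2] M [-0.04  0.12 -0.06] gw 0.174 j [-0.29  0.48  2.17 -0.    0.5   1.42]
```

Call:
{"method": "arm_command", "body": {
  "motion": [
    [0,0,-6,0,0,0,5],
    [0,0,-10,0,0,0,5],
    [0,0,-15,0,0,0,5],
    [0,0,-18,0,0,0,5],
    [0,0,-15,0,0,0,5]
  ]
}}

```text
time: 30.48
ee_pos: [0.445, -0.1032, 0.1564]
tool_rot: [[0.99, -0.142, -0.001], [-0.142, -0.99, -0.0], [-0.001, 0.0, -1.0]]
force: [0.8, -0.7, -2.4]
grip_width: 0.171
```

```bash
python3 arc.py .15; python3 look.py h1;python3 go.py .5327 .1674 .15 -5.28; python3 - <<'E'
from h import *
im=cams.camera("scene");crop(im,260,160,380,250,6,"h1_s")
im=cams.camera("top");crop(im,250,165,410,250,5,"h1_t")
E
```

```text
t 30.48 w -8.14 pos [ 0.445  -0.1032  0.1564] corr mm [1.06 1.21 6.35] tilt fix [0.01 0.04 0.  ] F tool [0.9 0.6 2.4] M [ 0.01  0.02 -0.06] gw 0.171 j [-0.29  0.35  2.12 -0.    0.67  1.42]
30.475 [ 0.445  -0.1032  0.1564] -8.14 [-2.940e-01  3.520e-01  2.120e+00 -1.000e-03  6.700e-01  1.419e+00] [ 0.84 -0.71 -2.45] [ 0.014  0.021 -0.065]
t 30.525 pos [ 0.4459 -0.1034  0.1579] yaw -8.14 F [ 0.8 -0.4  0.6] M [ 0.003 -0.015  0.019] gw 0.173
shift mm [  47.6 -280.4    7.8] turn deg [ 0.03 -0.08 -2.86]
```

View pics/h1.png

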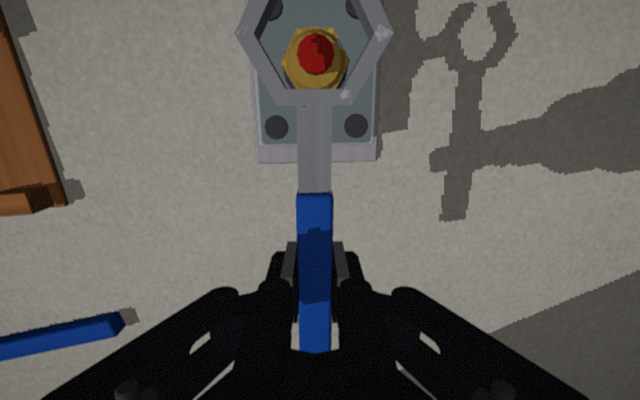

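View pics/h1_s.png

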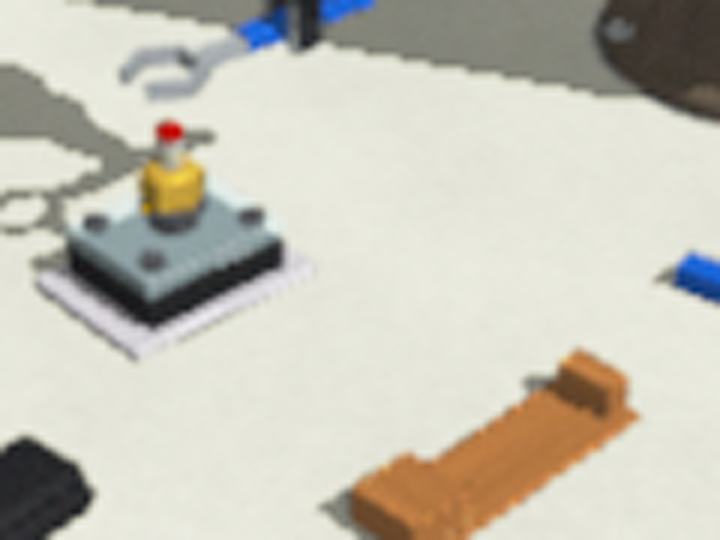

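Call:
{"method": "arm_command", "body": {
  "motion": [
    [6,-40,0,0,0,-1,5],
    [9,-50,0,0,0,-1,5],
    [9,-50,0,0,0,-0.8,5],
    [9,-50,0,0,0,0,5],
    [9,-50,0,0,0,0,5]
  ]
}}

```text
time: 31.25
ee_pos: [0.5144, 0.1343, 0.1533]
tool_rot: [[0.995, -0.098, -0.002], [-0.098, -0.995, -0.001], [-0.002, 0.001, -1.0]]
force: [0.5, -0.3, -2.7]
grip_width: 0.171
```

```bash
python3 go.py .5327 .1674 .15 -5.28
```

```text
t 31.25 pos [0.5144 0.1343 0.1533] yaw -5.62 F [ 0.5 -0.3 -2.7] M [-0.032  0.009 -0.014] gw 0.171
shift mm [ 15.  -34.7   3.2] turn deg [ 0.07  0.09 -0.34]
```

Call:
{"method": "arm_command", "body": {
  "motion": [
    [14,-32,0,0,0,-0.3,5],
    [0,0,0,0,0,0,5],
    [0,0,20,0,0,0,5],
    [0,0,30,0,0,0,5],
    [0,0,20,0,0,0,5]
  ]
}}

```text
time: 31.88
ee_pos: [0.5302, 0.1675, 0.0793]
tool_rot: [[0.996, -0.089, -0.003], [-0.089, -0.996, -0.002], [-0.003, 0.002, -1.0]]
force: [-0.7, 0.8, -1.5]
grip_width: 0.174
```

```bash
python3 go.py .5327 .1674 .05 -5.28
```

```text
t 31.875 pos [0.5302 0.1675 0.0793] yaw -5.08 F [-0.7  0.8 -1.5] M [0.009 0.048 0.004] gw 0.174
shift mm [ 2.6 -0.1 29.3] turn deg [0.11 0.18 0.2 ]
```

Call:
{"method": "arm_command", "body": {
  "motion": [
    [2.4,0,8,0.1,0.2,0.2,5],
    [0,0,12,0,0,0,5],
    [0,0,6,0,0,0,5],
    [0,0,0,0,0,0,5],
    [0,0,0,0,0,0,5]
  ]
}}

```text
time: 32.5
ee_pos: [0.5315, 0.1655, 0.0512]
tool_rot: [[0.996, -0.094, -0.002], [-0.094, -0.996, -0.001], [-0.002, 0.001, -1.0]]
force: [0.0, -0.5, -1.1]
grip_width: 0.171
```

```bash
python3 go.py .5327 .1674 .039 -5.28; python3 look.py i1
```

```text
t 32.5 pos [0.5315 0.1655 0.0512] yaw -5.38 F [ 0.  -0.5 -1.1] M [-0.017  0.107 -0.032] gw 0.171
shift mm [ 1.1 -2.1 12.2] turn deg [ 0.06  0.11 -0.1 ]
32.5 [0.5315 0.1655 0.0512] -5.38 [ 2.480e-01  6.300e-01  1.961e+00 -1.000e-03  5.530e-01  1.913e+00] [ 0.02 -0.48 -1.06] [-0.017  0.107 -0.032]
```

View pics/i1.png

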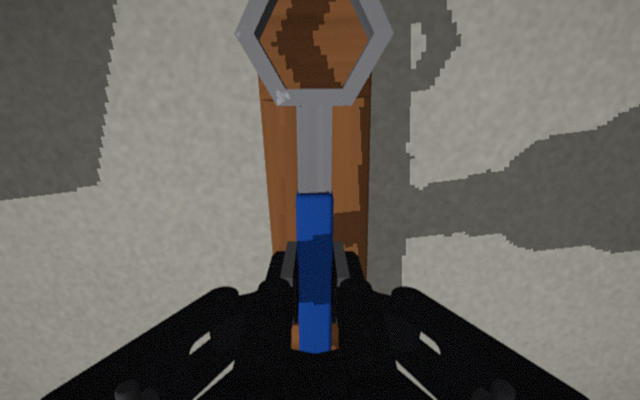

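Call:
{"method": "arm_command", "body": {
  "motion": [
    [1.1,-2.0,0,0,0.1,0,5],
    [0,0,4,0,0,0,5],
    [0,0,4,0,0,0,5],
    [0,0,2.5,0,0,0,5],
    [0,0,0,0,0,0,5]
  ]
}}

```text
time: 33.17
ee_pos: [0.5332, 0.1678, 0.0406]
tool_rot: [[0.996, -0.093, 0.001], [-0.093, -0.996, -0.001], [0.001, 0.001, -1.0]]
force: [-1.0, -0.1, -1.6]
grip_width: 0.174
```

```bash
python3 go.py .5327 .1674 .0385 -5.28
```

```text
t 33.175 pos [0.5332 0.1678 0.0406] yaw -5.36 F [-1.  -0.1 -1.6] M [ 0.033  0.124 -0.058] gw 0.174
shift mm [-0.5  0.4  2.1] turn deg [ 0.03 -0.06 -0.08]
```

Call:
{"method": "arm_command", "body": {
  "motion": [
    [-0.5,0.4,0.8,0,0,0,5],
    [0,0,0.7,0,0,0,5],
    [0,0,0.4,0,0,0,5],
    [0,0,0.2,0,0,0,5],
    [0,0,0,0,0,0,5]
  ]
}}

```text
time: 33.8
ee_pos: [0.5327, 0.1674, 0.0387]
tool_rot: [[0.996, -0.093, 0.001], [-0.093, -0.996, -0.001], [0.001, 0.001, -1.0]]
force: [0.1, -0.2, -1.1]
grip_width: 0.172
```

```bash
python3 go.py .5327 .1674 .0385 -5.28
```

```text
t 33.8 pos [0.5327 0.1674 0.0387] yaw -5.36 F [ 0.1 -0.2 -1.1] M [ 0.034  0.04  -0.065] gw 0.172
shift mm [-0.  -0.   0.2] turn deg [ 0.03 -0.08 -0.08]
```

Call:
{"method": "arm_command", "body": {
  "motion": [
    [0,0,0.3,0,0,0,5],
    [0,0,0,0,0,0,25],
    [0,0,0,0,0,0,40],
    [0,0,0,0,0,0,50],
    [0,0,0,0,0,0,50]
  ]
}}

```text
time: 34.42
ee_pos: [0.5332, 0.1675, 0.0387]
tool_rot: [[0.996, -0.093, 0.002], [-0.093, -0.996, -0.0], [0.002, 0.0, -1.0]]
force: [0.6, -0.8, -0.2]
grip_width: 0.585
```

Call:
{"method": "arm_command", "body": {
  "motion": [
    [0,0,-15,0,0,0,50],
    [0,0,-30,0,0,0,50],
    [0,0,-45,0,0,0,60],
    [0,0,-45,0,0,0,85],
    [0,0,-30,0,0,0,85]
  ]
}}

```text
time: 35.05
ee_pos: [0.5315, 0.1672, 0.2103]
tool_rot: [[0.996, -0.093, -0.001], [-0.093, -0.996, -0.001], [-0.001, 0.001, -1.0]]
force: [-0.3, -0.5, -0.8]
grip_width: 0.997
```

```bash
python3 look.py j1
```

```text
35.05 [0.5315 0.1672 0.2103] -5.36 [ 2.510e-01  3.980e-01  1.853e+00 -1.000e-03  8.920e-01  1.916e+00] [-0.26 -0.48 -0.84] [ 0.023 -0.005 -0.026]
```

View pics/j1.png

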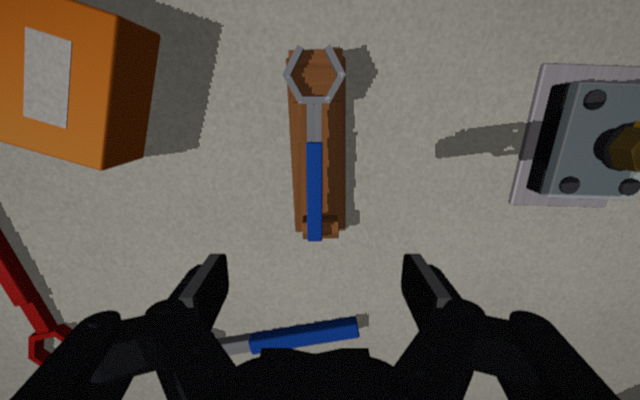

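Call:
{"method": "arm_command", "body": {
  "motion": [
    [6,46,5,0,0,8.2,85],
    [13,45,5,0,0,8.2,85],
    [19,43,5,0,0,8.2,85],
    [25,40,5,0,0,8.2,85],
    [30,36,5,0,0,0,85]
  ]
}}

```text
time: 35.72
ee_pos: [0.5418, -0.0698, 0.1948]
tool_rot: [[0.778, -0.628, 0.013], [-0.628, -0.778, 0.001], [0.009, -0.009, -1.0]]
force: [1.0, 0.5, -0.1]
grip_width: 0.996
```

```bash
python3 go.py .544 -.1175 .16 -38.28
```

```text
t 35.725 pos [ 0.5418 -0.0698  0.1948] yaw -38.93 F [ 1.   0.5 -0.1] M [-0.035 -0.016 -0.042] gw 0.996
shift mm [31.3 36.  34.8] turn deg [-0.5  -0.54 -0.65]
```

Call:
{"method": "arm_command", "body": {
  "motion": [
    [26,30,0,-0.5,-0.5,-0.6,85],
    [0,0,0,0,0,0,85],
    [0,0,15,0,0,0,85],
    [0,0,15,0,0,0,85],
    [0,0,0,0,0,0,85]
  ]
}}

```text
time: 36.35
ee_pos: [0.5421, -0.1118, 0.1643]
tool_rot: [[0.783, -0.622, 0.001], [-0.622, -0.783, -0.001], [0.001, -0.0, -1.0]]
force: [0.1, 0.3, 0.7]
grip_width: 0.992
```

```bash
python3 go.py .544 -.1175 .16 -38.28; python3 look.py k1; python3 - <<'E'
from h import *
crop(cv2.imread("pics/k1.png")[:,:,::-1],260,150,370,250,6,"k1_nut")
E
```

```text
t 36.35 pos [ 0.5421 -0.1118  0.1643] yaw -38.47 F [0.1 0.3 0.7] M [-0.008  0.029 -0.002] gw 0.992
shift mm [5.  3.2 4.3] turn deg [-0.   -0.06 -0.19]
36.35 [ 0.5421 -0.1118  0.1643] -38.47 [-2.580e-01  4.520e-01  1.904e+00 -1.000e-03  7.850e-01  1.985e+00] [0.1  0.25 0.66] [-0.008  0.029 -0.002]
```

View pics/k1_nut.png

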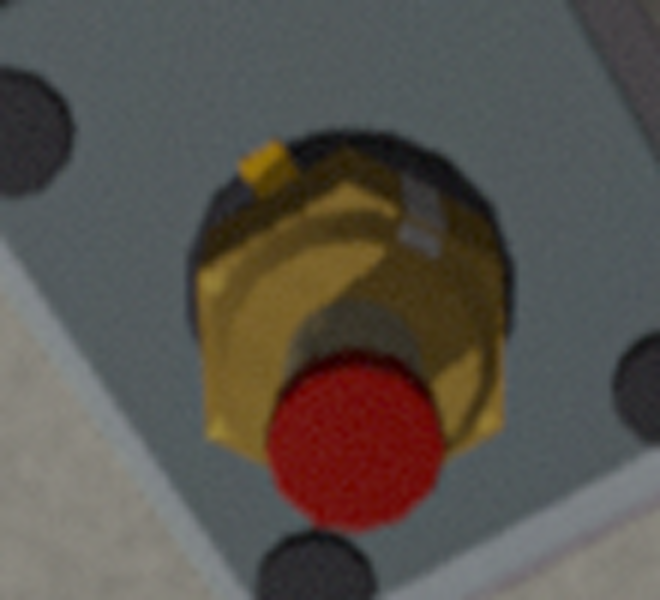

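```bash
python3 - <<'E'
from nutfit import *
fit("k1",[(346,180),(499,272),(502,430),(209,437),(200,273)],(260,150),6,z=.0845)
# edge-based comparison d1 vs k1: maximise gradient along projected top hexagon edges & verticals
for n,z in(("d1",.085),("k1",.0845)):
    i=np.load(f"pics/{n}.npy",allow_pickle=True).item();c=cam("",i)
    im=cv2.imread(f"pics/{n}.png").astype(np.float32)
    # brass mask: R-B high
    m=((im[:,:,2]-im[:,:,0])>25)&(im[:,:,1]>35); m[:140]=0;m[260:]=0;m[:,:250]=0;m[:,380:]=0
    M=m.astype(np.uint8)
    def model(q):
        t=q[2]+np.pi/6+np.arange(6)*np.pi/3;o=np.zeros(im.shape[:2],np.uint8)
        P=[];
        for zz in(z,z-.02): P.append(w2p(c,np.c_[q[0]+.02078*np.cos(t),q[1]+.02078*np.sin(t),np.full(6,zz)]))
        h=cv2.convexHull(np.vstack(P).astype(np.float32));big=np.zeros((1600,2560),np.uint8)
        cv2.fillConvexPoly(big,np.round(h*4*16+24).astype(np.int32),255,shift=4);o=cv2.resize(big,(640,400),interpolation=cv2.INTER_AREA)/255.
        u=np.linspace(0,6.28,40);k=cv2.convexHull(np.vstack([w2p(c,np.c_[q[0]+.0095*np.cos(u),q[1]+.0095*np.sin(u),np.full(40,zz)]) for zz in(.085,.116)]).astype(np.float32))
        ex=np.zeros((400,640),np.uint8);cv2.fillConvexPoly(ex,np.round(cv2.convexHull(k)).astype(np.int32),1);ex=cv2.dilate(ex,np.ones((5,5)))
        return o,ex
    def cost(q):
        o,ex=model([q[0]/1e3,q[1]/1e3,np.radians(q[2])]);return (np.abs(o-M)*(1-ex)).sum()
    from scipy.optimize import minimize
    r=min((minimize(cost,[544,-118,a],method="Nelder-Mead",options=dict(initial_simplex=[[544,-118,a],[546,-118,a],[544,-116,a],[544,-118,a+5]])) for a in(-12,-7,-2)),key=lambda r:r.fun);print(n,r.x.round(2),r.fun)
E
```

```text
centre [ 0.5433 -0.1181] flat yaw mod60 52.877362919575155 rms mm 0.35
d1 [ 543.51 -117.77   -7.53] 219.04313725490192
k1 [ 543.26 -117.72   -6.72] 252.77647058823527
```

```bash
python3 - <<'E'
from h import *
im=cams.camera("top");cv2.imwrite("pics/z_top.png",im[:,:,::-1])
E
```

```text
(no output)
```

View pics/z_top.png

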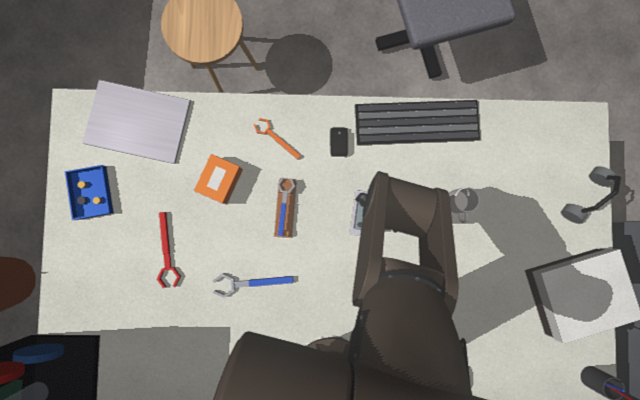

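The wrench is back on its rest at (286,205). The mouse (339,141), tissue box (218,178) and mug (467,203) are where they started.

```bash
python3 -c "
from station import job,ctrl
print(job.hand_in(), ctrl.sense()['time'])"
```

```text
the job is handed in; nothing more can be done
the job is handed in; nothing more can be done
```

I turned the nut clockwise with the gripper, about 68° in steps of roughly 3°. I stopped on the step where the wrist torque rose from about 0.07 to 0.39 N m. I then took the smaller blue wrench from the rest, lowered it over the nut with no sign of pressing down, tightened one flat, lifted it off and laid it back. The job was handed in at about 36 s.

**Nut angle:** two image fits of the nut before and after the wrench both gave about 59.3° of turn. A rougher reading from a third picture gave 58.4 to 58.9°. The nut could have gone up to one step (3°) past finger-tight before I stopped, so the total past finger-tight is about 59 to 62°.

**Forces:** the wrist force stayed at or under about 6 N in every reading I took.

**Wrench and surroundings:** the wrench was released at the same gripper pose it was picked up from, within a millimetre. In the last overhead picture the mouse and tissue box look unmoved. The mug was partly hidden by the arm, and what showed of it had not moved.

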